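# Feed nuts into the closed hopper with a hand chute

## Robot

A 6-joint arm with a two-finger parallel gripper is mounted at the origin on a cart in front of the work surface, level with it; the furniture and walls round the work are solid. World frame = base frame: x ahead of the robot, y to its left, z up, the work surface at z = 0. Lengths are in m, angles in degrees, forces in N, time in s.
With the tool pointing down it reaches from about 0.375 to 0.9 m from the base axis. Payload 3.1 kg.
Tool frame: the origin (TCP) lies midway between the tips of the shut fingers; the grasp point (between the pads) lies 19 mm behind it; z points along the fingers, y is the direction in which the jaws open and shut (so a half turn about z gives the same grasp; the last joint's range is limited). The gripper opens to 87 mm and grips with 3 to 60 N. Pads are 19 mm wide; open, the fingers measure 117 mm over their backs; the gripper's body (75 mm by 190 mm) begins 51 mm behind the grasp point.
Start: joints at [-84.826, 30.224, 82.088, -0, 67.689, -10.227], TCP at [0.166, -0.603, 0.223] pointing down, gripper open.
Joint ranges: [-176.69, 176.69], [-43.24, 126.21], [12.49, 139.97], [-82, 262], [0, 151.66], [-163.58, 163.58]. Speed limits (degrees/s): [159.86, 159.86, 180, 180, 180, 180].

## Interface

Orientations are given as a 3x3 rotation matrix whose columns are the frame's x, y, z axes.
In Python, from rig import bot gives the robot as it stands.
- The arm moves only by the tool carry_out, never from a script. Its arguments are lists of equal length, an entry for each row: "grip": the gripper's target within -1 to 1 (fully open at 1, half-way at 0, shut at -1); "slide": the shift along the tool's x, y, z in mm, a list of three; "twist": the turn, a rotation vector about the tool's x, y, z in rad, a list of three. In form: {"grip": [grip, ...], "slide": [[dx, dy, dz], ...], "twist": [[wx, wy, wz], ...]}. A call has 1 to 12 rows; each row shifts and turns the pose as measured when the row begins, along the tool's axes as they then stand; what a row does not reach is not made up. A row lasts 1/10 s, in which the tool goes at most 50 mm and 8.59 degrees, less where a joint would pass 70% of its speed; a pose out of reach is approached as far as the arm can. A call is refused whole if a number of a shift passes 50 or a number of a turn 0.15, either way. A call with a gripper value outside its range is refused whole. The fingers move at their own pace and stop on an object; the grip force is fixed at half the most. Time passes only in rows, so rows that do not move let the fingers close. It gives the time, the measured TCP pose, the force and the opening at its end, in the units of the state.
- bot.read_state(): the state, without advancing time (a new reading comes with each control period).
- bot.capture(name): name is "scene" or "side" or "wrist"; returns a dict with "color" (400x640x3 uint8, red, green, blue), "depth" (400x640 float32, m along the optical axis (not along the pixel's ray), 0 where there is no reading), "fx", "fy", "cx", "cy" (pixels), "position" and "rotation" of the camera in the world; the wrist camera has in their place "T_tool_cam" (4x4, takes a point from camera to tool coordinates, whose origin is the TCP and whose axes are the flange's). Camera axes: x right, y up, looking along -z (the intrinsics and any distortion apply to the point x, -y, -z); pixel columns grow to the right and rows downward; lengths in m; the calibration is good to about 2 mm. A picture is of the moment at which its call begins: read the wrist's pose just before it.
- bot.hand_in(): hands the job in, once; it reports no verdict.
The state is a dict: "time_s": time; "joint_positions": joint angles; "qvel": joint speeds; "tau": joint torques, N m; "position": TCP position; "tcp_rot": TCP orientation; "force": force on the tool from outside, world axes, zero at the start; "moment": the same for the moment, N m; "opening": opening from 0.0 (shut) to 1.0 (fully open).
Only numpy, scipy, OpenCV 4.12 (cv2) and the standard library are available. Lean on these libraries where they do the work, as an engineer would, in place of code of your own. Each camera call takes 0.05 s, during which the arm holds its last target.

## Task

Pick up the hand chute without spilling its three nuts and, keeping it level, set the notch under its nose squarely on the hopper's rest bar. Then, with the notch still resting lightly on the bar, tip the chute nose-down until all three nuts have slid through the feed mouth into the hopper, and finally put the empty chute back down flat on the bench top, away from the hopper. Lean on the bar gently, keep the fingers off the nuts, and leave everything else on the bench alone.

Things in the scene. Friction and masses are not known exactly. Their poses are not given: they have to be found in the camera images.
- chute: Hand chute: loose aluminium U channel 170 x 32 mm, 0.16 kg, open above and at the nose, closed at the tail. Origin: under its centre at the level of its feet; x to the nose (end at +85 mm), z up. Floor 8 to 11 mm above the origin, wall tops 31 mm. Smooth inside: the nuts begin to slide at 10 to 14 degrees, and run freely at 30. Three cross feet, 8 mm deep, at x -78, 44, 66 mm.
- grip (a point): Centre of the chute's black square grip post, 24 x 24 mm, upright, from 35 to 81 mm above the feet, on a bridge over the channel (bridge top at 36 mm, chute x -37 to -3 mm). Grasp it from above by any pair of faces. At x = -20, y = 0, z = 58 mm of the chute; axes as the chute's.
- notch (a point): Middle of the notch's roof, under the chute's floor: a gap 16 mm long (chute x 47 to 63 mm) between the two front feet, 8 mm deep, open below. At x = 55, y = 0, z = 8 mm of the chute; axes as the chute's. The nose reaches 30 mm beyond it.
- hopper: Grey steel hopper, fixed: closed box 104 x 104 x 84 mm. Origin: centre of its underside on the bench, z up; x points the way the chute must point when it feeds (the chute comes over the -x side). The mouth in its lid has two cheeks (inner faces y = +-21 mm, x -22 to 36 mm, tops at z 140 mm) and a back plate (inner face x = 33 mm, top z 144 mm). Over 20 N on it is too much.
- bar_low (a point): Lowest place of the top of the rest bar: a round steel bar 8 mm thick, 64 mm long along hopper y, before the mouth; at hopper x = -34, y = 0, z = 110 mm; axes as the hopper's. The bar was set by hand and clamped: its top is really 0 to 14 mm above this point, not reported, so feel for it. Rigid; 3 to 8 N is a light load. Guide blocks at its ends, tops at z 98 mm.
- mouth (a point): Centre of the feed mouth in the top of the hopper's lid, an opening 54 mm (x) by 42 mm (y), 84 mm above the bench; at x = 5, y = 0 of the hopper; axes as the hopper's.
- nut_0: One of three steel hex nuts, about 19 mm across, 10 mm thick, 14 g, lying flat in the tail half of the chute's channel. Origin: centre of its underside, z along its axis.
- nut_1: One of three steel hex nuts, about 19 mm across, 10 mm thick, 14 g, lying flat in the tail half of the chute's channel. Origin: centre of its underside, z along its axis.
- nut_2: One of three steel hex nuts, about 19 mm across, 10 mm thick, 14 g, lying flat in the tail half of the chute's channel. Origin: centre of its underside, z along its axis.
- alu_block_0: Bystander: aluminium set-up block 50 x 70 x 25 mm, loose; origin: centre of underside.
- rivet_tin: Bystander: round tin, 70 mm across, 44 mm high, loose; origin: centre of underside.
- tape_measure: Bystander: tape measure 36 x 102 x 62 mm, loose; origin: centre of underside.
- glue_bottle: Bystander: small glue bottle, 35 mm across, 104 mm high, loose; origin: centre of underside.
- tape_roll: Bystander: roll of masking tape, 104 mm across, 25 mm high, loose; origin: centre of underside.
Not all that is in view belongs to the job. Of the things that look like the chute, the larger one is meant. Leave any purple look-alike of the hopper alone.

How it is judged (in metres and radians):
On the way, in this order (a step that is already met when the one before it is completed fails the run):
1. the chute is lifted clear of the bench with the three nuts in it (height (world z) of chute above 0.03 m and x of each of nut_0, nut_1, nut_2 in the frame of chute below 0.085 m and z of each of nut_0, nut_1, nut_2 in the frame of chute above 0.005 m and distance between each of nut_0, nut_1, nut_2 and chute below 0.1 m), for 0.2 s.
2. the loaded chute, level (within 0.12 rad), bears on the rest bar at its notch with 1 to 14 N (contact force between chute and hopper between 1 and 14 N and angle between chute's own z axis and vertical below 0.12 rad and x of notch in the frame of hopper between -0.046 and -0.022 m and y of notch in the frame of hopper between -0.012 and 0.012 m and x of each of nut_0, nut_1, nut_2 in the frame of chute below 0.085 m and z of each of nut_0, nut_1, nut_2 in the frame of chute above 0.005 m and distance between each of nut_0, nut_1, nut_2 and chute below 0.1 m), for 0.3 s.
3. the chute is being tipped (over 0.17 rad) with the notch still bearing on the bar (contact force between chute and hopper between 0.5 and 18 N and angle between chute's own z axis and vertical above 0.17 rad and x of notch in the frame of hopper between -0.046 and -0.022 m and y of notch in the frame of hopper between -0.012 and 0.012 m), for 0.1 s.
4. all three nuts are in the hopper while the tipped chute (over 0.3 rad) still bears on the bar (contact force between chute and hopper between 0.5 and 18 N and angle between chute's own z axis and vertical above 0.3 rad and x of notch in the frame of hopper between -0.046 and -0.022 m and y of notch in the frame of hopper between -0.012 and 0.012 m and z of each of nut_0, nut_1, nut_2 in the frame of hopper below 0.066 m and horizontal distance between each of nut_0, nut_1, nut_2 and hopper below 0.066 m), for 0.2 s.
At the end, for the whole second after the job is handed in: All three nuts lie inside the hopper; the chute stands flat on its feet on the bench (within 6 mm in height and 0.06 rad), its centre over 100 mm from the hopper's centre and not touching it, released and at rest (z of each of nut_0, nut_1, nut_2 in the frame of hopper below 0.066 m and horizontal distance between each of nut_0, nut_1, nut_2 and hopper below 0.066 m and height (world z) of chute between -0.004 and 0.006 m and angle between chute's own z axis and vertical below 0.06 rad and linear speed of chute below 0.02 m/s and contact force between chute and hopper below 0.05 N and horizontal distance between chute and hopper above 0.1 m and contact force between chute and the fingers below 0.05 N).
It fails at once if the chute presses on the hopper or its bar with more than 20 N (contact force between chute and hopper above 20 N).
It fails at once if the hopper is struck by the fingers or arm (over 5 N) (contact force between hopper and the fingers above 5 N or contact force between hopper and the arm above 5 N).
It fails at once if a nut is handled with the fingers (contact force between any of nut_0, nut_1, nut_2 and the fingers above 0.5 N).
It fails at once if a nut is spilled on the bench or floor (height (world z) of any of nut_0, nut_1, nut_2 below 0.002 m).
It fails at once if a bystander is moved by more than 20 mm (distance of any of alu_block_0, rivet_tin, tape_measure, glue_bottle, tape_roll from where it was at the start of the episode above 0.02 m).
It also fails if it takes over 67 s, if anything falls off the work surface, if the arm or the gripper's body presses on something with over 40 N, if the wrist force passes 120 N, or if a joint passes its speed limit or range.

## Working session

There is one attempt and no reset: what is moved stays moved. The work goes in short steps, Python scripts to look and compute and a tool call to move; the robot and the scene stay as the last step left them, time stands still between calls to the robot, and variables do not carry over. Pictures are saved under pics/ and viewed, and the job is handed in when it is done.

Besides the shell and the picture viewer there is one more tool, called after "Emit:" in YAML: its name, and indented under it one key for each argument. carry_out: Moves the arm, as the interface text tells. Its arguments: {"type":"object","properties":{"grip":{"type":"array"},"slide":{"type":"array"},"twist":{"type":"array"}},"required":["grip","slide","twist"]}

```bash
ls; mkdir -p pics
python3 - <<'E'
from rig import bot
import cv2,numpy as np,pickle
s=bot.read_state();print(s)
for n in ("scene","side"):
    c=bot.capture(n);pickle.dump(c,open(n+".pkl","wb"))
    cv2.imwrite(f"pics/{n}0.png",c["color"][:,:,::-1]);print(n,c["fx"],c["fy"],c["cx"],c["cy"],c["position"],c["rotation"],[k for k in c])
E
```

```text
pics
{'time_s': 0.0, 'joint_positions': array([-8.48270152e+01,  3.02783030e+01,  8.21560086e+01,  5.17763178e-04,
        6.76909162e+01, -1.02286909e+01]), 'qvel': array([-0.0357433 , -0.11462383, -0.0076937 , -0.05823172, -0.02172751,
        0.05821982]), 'tau': array([ 8.14771302e-04, -4.40034091e+01, -1.76592493e+01,  6.32966822e-02,
        5.82369359e-02, -1.69575246e-04]), 'position': array([ 0.16593886, -0.60180386,  0.22158086]), 'tcp_rot': array([[ 9.64088588e-01,  2.65580794e-01, -1.88737270e-04],
       [ 2.65580565e-01, -9.64086211e-01,  2.17748752e-03],
       [ 3.96339866e-04, -2.14941582e-03, -9.99997611e-01]]), 'force': array([-0.02789336, -0.26838049,  0.28631607]), 'moment': array([-0.02684599, -0.01579263, -0.02306845]), 'opening': 1.0009392839068487}
scene 489.72182133541565 489.72182133541565 319.30907949558963 201.91979072229373 [-0.42623331  0.57430049  0.64204022] [[-0.47253541  0.37941366 -0.79545934]
 [-0.88131025 -0.20180441  0.42727885]
 [ 0.00158823  0.90295086  0.42974088]] ['color', 'depth', 'fx', 'fy', 'cx', 'cy', 'position', 'rotation']
side 392.4608998363455 392.4608998363455 323.48865900284943 195.91463909153393 [0.29803006 0.79374165 0.64087438] [[-0.93255096  0.19623447 -0.30305236]
 [-0.36086036 -0.53297332  0.76532297]
 [-0.01133607  0.82306225  0.56783802]] ['color', 'depth', 'fx', 'fy', 'cx', 'cy', 'position', 'rotation']
```

View pics/scene0.png

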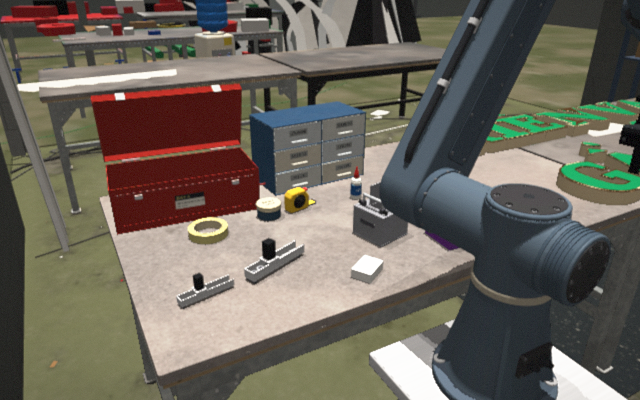

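View pics/side0.png

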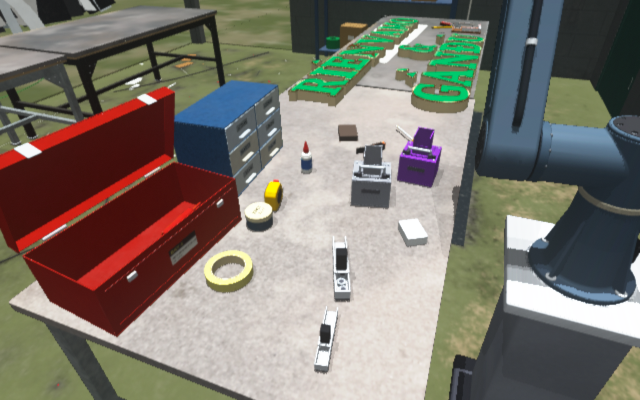

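Candidates for the chute are the small channel (scene 205,290; side 326,340) and the larger one (scene 275,260; side 341,268), and I choose the larger. Candidates for the hopper are grey (scene 381,222; side 372,180) and purple (scene 440,238; side 420,160), and I choose the grey. I'll check both in close crops.

```bash
cat > h.py <<'E'
import numpy as np,cv2,pickle
def ray(c,u,v):
    d=np.array([(u-c["cx"])/c["fx"],-(v-c["cy"])/c["fy"],-1.0]); return c["position"],c["rotation"]@d
def onz(c,u,v,z):
    p,d=ray(c,u,v);return p+d*(z-p[2])/d[2]
def dep(c,u,v):
    p,d=ray(c,u,v);return p+d*c["depth"][int(v),int(u)]
def cloud(c):
    v,u=np.mgrid[:400,:640]
    d=np.stack([(u-c["cx"])/c["fx"],-(v-c["cy"])/c["fy"],-np.ones(u.shape)],-1)
    P=c["position"]+(d@c["rotation"].T)*c["depth"][...,None]
    P[c["depth"]==0]=np.nan
    return P
E
python3 - <<'E'
from h import *
a=pickle.load(open("side.pkl","rb"));b=pickle.load(open("scene.pkl","rb"))
f=lambda c,x,y,w,h,s:cv2.resize(c["color"][y:y+h,x:x+w,::-1],(w*s,h*s),interpolation=cv2.INTER_CUBIC)
A=f(a,300,225,80,75,5);B=f(b,235,230,80,60,5);C=f(a,335,120,110,95,5);D=f(b,340,175,80,75,5)
cv2.imwrite("pics/cr1.png",np.hstack([A,cv2.copyMakeBorder(B,0,75,0,0,0)]))
cv2.imwrite("pics/cr2.png",C)
P=cloud(b);Q=cloud(a)
for n,c,u,v in [("post side",a,341,247),("post scene",b,268,242),("hop lid side",a,372,186),("hop",b,381,222)]:print(n,dep(c,u,v))
E
```

```text
post side [0.49325442 0.20446793 0.08186485]
post scene [0.47818131 0.22046866 0.08221465]
hop lid side [ 0.49992415 -0.0687623   0.06637659]
hop [ 0.45670897 -0.0753332   0.07018657]
```

View pics/cr1.png

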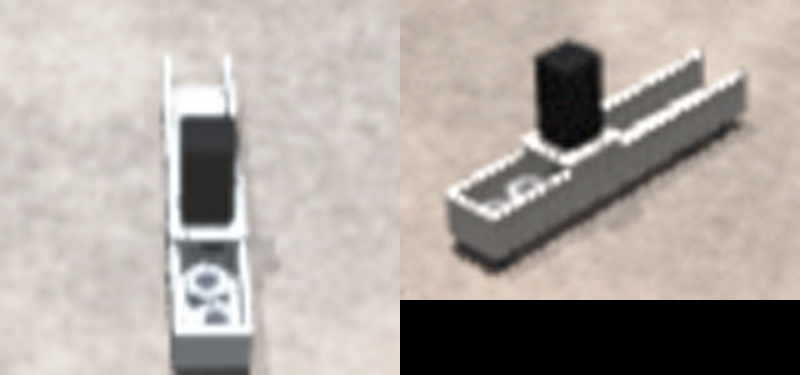

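View pics/cr2.png

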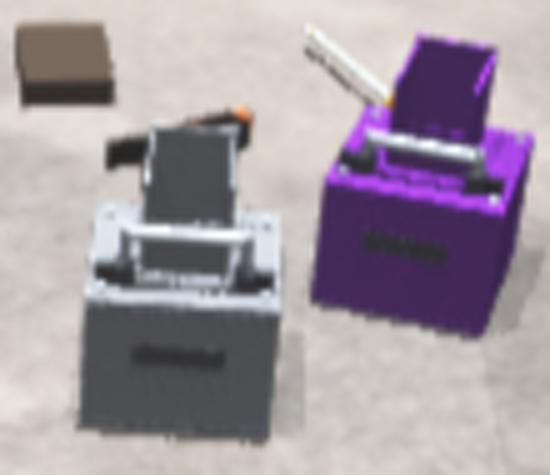

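The crops show that the larger chute has its closed tail and nuts towards +y (side 341,290) and its nose towards −y. The grey hopper's bar faces the chute (side 372,168). Next I'll measure from depth.

Run:
```python
from h import *
for n in("side","scene"):
    c=pickle.load(open(n+".pkl","rb"));P=cloud(c);col=c["color"].astype(int)
    x,y,z=P[...,0],P[...,1],P[...,2]
    reg=(x>.38)&(x<.6)&(y>.08)&(y<.34)
    m=reg&(z>.022)&(z<.036)
    pts=P[m][:,:2].astype(np.float32)
    print(n,"walls",len(pts),cv2.minAreaRect(pts*1000))
    t=reg&(z>.074)&(z<.09)&(col.sum(2)<150)
    q=P[t];print(" post top",len(q),q.mean(0),cv2.minAreaRect((q[:,:2]*1000).astype(np.float32)))
    H=(x>.36)&(x<.62)&(y>-.22)&(y<.0)
    lid=H&(z>.079)&(z<.089);pts=(P[lid][:,:2]*1000).astype(np.float32)
    print(" lid",len(pts),np.median(P[lid][:,2]),cv2.minAreaRect(pts))
    hi=H&(z>.1);q=P[hi];print(" hi",len(q),q.min(0),q.max(0))
    br=H&(z>.1)&(z<.135)&(y>-.09);q=P[br];print(" bar?",len(q),q.mean(0) if len(q) else 0)
    print(" bench",np.nanmedian(z[(x>.3)&(x<.7)&(y>-.2)&(y<.4)&(abs(z)<.02)]))
```

```text
side walls 292 ((487.2024230957031, 227.2572784423828), (47.58809280395508, 232.22938537597656), 15.46314525604248)
 post top 16 [0.48710839 0.22523316 0.07732618] ((486.4107971191406, 224.49545288085938), (16.56414031982422, 3.4632325172424316), 23.934661865234375)
 lid 483 0.08548945260794194 ((456.944091796875, -133.12530517578125), (227.63339233398438, 113.11148071289062), 16.26762580871582)
 hi 394 [ 0.47259064 -0.15863743  0.10006859] [ 0.54494704 -0.07240124  0.1477396 ]
 bar? 99 [ 0.50988624 -0.08159261  0.11580464]
 bench 0.0014042195139417624
scene walls 478 ((486.39862060546875, 226.25621032714844), (50.366085052490234, 233.878173828125), 16.523529052734375)
 post top 57 [0.48076069 0.21895284 0.07929327] ((483.0506286621094, 215.8809356689453), (18.82219886779785, 24.026334762573242), 18.792137145996094)
 lid 302 0.08417348442644168 ((507.98388671875, -93.85758972167969), (107.48114776611328, 70.13054656982422), 11.301301002502441)
 hi 208 [ 0.47109446 -0.12622262  0.10001519] [ 0.54130486 -0.07021382  0.14151675]
 bar? 84 [ 0.51091931 -0.08002387  0.11586133]
 bench 0.0006018520763625967
```

Run:
```python
from rig import bot
from h import *
c=bot.capture("wrist");print(c["T_tool_cam"],c["fx"],c["fy"],c["cx"],c["cy"])
cv2.imwrite("pics/w0.png",c["color"][:,:,::-1])
```

```text
[[ 6.86409089e-04  9.54511813e-01  2.98172314e-01  8.22055980e-02]
 [ 9.99999763e-01 -6.70961195e-04 -1.54167700e-04 -4.38056672e-04]
 [ 5.29071609e-05  2.98172349e-01 -9.54512047e-01 -1.62779664e-01]
 [ 0.00000000e+00  0.00000000e+00  0.00000000e+00  1.00000000e+00]] 296.20096377092085 296.20096377092085 321.70064319930447 203.1625076718383
```

View pics/w0.png

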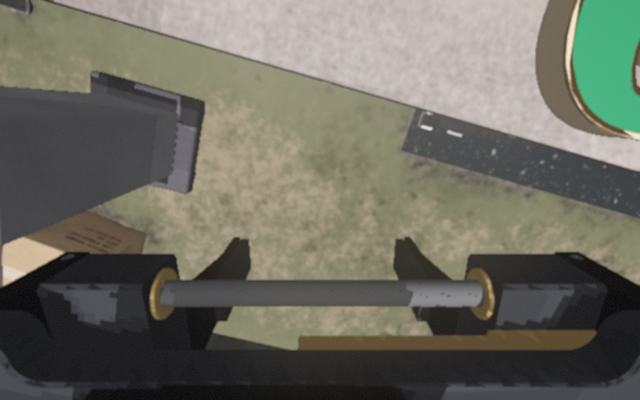

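Emit:
carry_out:
  grip: [1,1,1,1,1,1,1,1,1,1,1,1]
  slide:
    - [33,-20,-15]
    - [33,-25,-15]
    - [33,-33,-12]
    - [33,-35,-10]
    - [33,-36,-8]
    - [33,-36,-6]
    - [33,-36,-6]
    - [33,-36,0]
    - [33,-36,0]
    - [33,-36,0]
    - [33,-36,0]
    - [20,-36,0]
  twist:
    - [0,0,0]
    - [0,0,0]
    - [0,0,0]
    - [0,0,0]
    - [0,0,0]
    - [0,0,0]
    - [0,0,0]
    - [0,0,0]
    - [0,0,0]
    - [0,0,0]
    - [0,0,0]
    - [0,0,0]

```text
time_s: 1.35
position: [0.4351, -0.1075, 0.2942]
tcp_rot: [[0.968, 0.253, 0.004], [0.253, -0.968, 0.001], [0.004, -0.0, -1.0]]
force: [0.6, -0.4, 0.1]
opening: 1.0
```

```bash
cat >> h.py <<'E'
def wcap(bot):
    s=bot.read_state();c=bot.capture("wrist");T=np.eye(4);T[:3,:3]=s["tcp_rot"];T[:3,3]=s["position"]
    W=T@c["T_tool_cam"];c["position"]=W[:3,3];c["rotation"]=W[:3,:3];c["state"]=s;return c
E
python3 - <<'E'
from rig import bot
from h import *
c=wcap(bot);pickle.dump(c,open("w1.pkl","wb"))
print(c["state"]["position"],c["state"]["force"],c["state"]["joint_positions"])
cv2.imwrite("pics/w1.png",c["color"][:,:,::-1])
E
```

```text
[ 0.43509415 -0.10746134  0.29415003] [ 0.63497744 -0.41938381  0.09325778] [-28.32568651  10.98869067 100.88345636   0.17206808  67.95784575
  46.98330813]
```

View pics/w1.png

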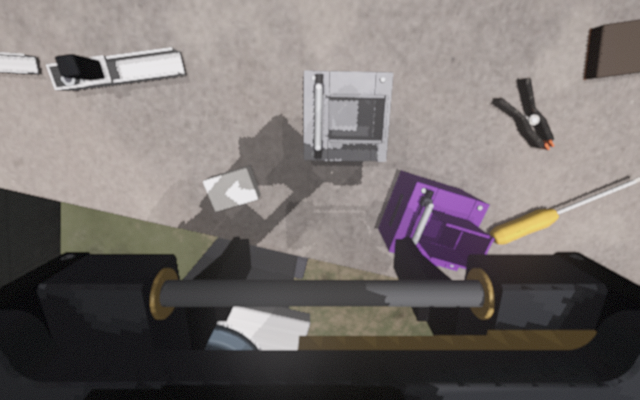

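The wrist view shows the hopper lid at about (304–391, 72–162) with its bar at (319,115). The larger chute is at upper left: post (80,65), nose (185,65). I'll measure both here.

Run:
```python
from h import *
c=pickle.load(open("w1.pkl","rb"));P=cloud(c)
x,y,z=P[...,0],P[...,1],P[...,2]
print("bench z",np.nanmedian(z[100:180,210:290]))
H=np.zeros(z.shape,bool);H[60:175,290:400]=1
for lo,hi in((.076,.092),(.1,.13),(.13,.16)):
    m=H&(z>lo)&(z<hi);v,u=np.nonzero(m);pts=np.stack([u,v],1).astype(np.float32)
    r=cv2.minAreaRect((P[m][:,:2]*1000).astype(np.float32));print(lo,len(u),np.median(z[m]),r,u.min(),u.max(),v.min(),v.max())
    if lo==.076:
        box=cv2.boxPoints(cv2.minAreaRect(pts));print(box);print([onz(c,a,b,.084).round(4) for a,b in box])
m=H&(z>.1)&(z<.128)
for r in range(75,165,5):
    uu=np.nonzero(m[r])[0]
    if len(uu):print(r,uu.min(),uu.max(),P[r,uu].mean(0).round(4),z[r,uu].max().round(4))
f=lambda x,y,w,h,s:cv2.resize(c["color"][y:y+h,x:x+w,::-1],(w*s,h*s),interpolation=cv2.INTER_CUBIC)
cv2.imwrite("pics/w1h.png",f(290,60,115,115,5));cv2.imwrite("pics/w1c.png",f(40,35,155,70,5))
```

```text
bench z 0.0008461405952931433
0.076 4271 0.08469119609966391 ((514.7449340820312, -117.31742858886719), (104.04229736328125, 103.14921569824219), 13.65372085571289) 304 392 71 161
[[302.28906 159.9671 ]
 [304.00995  70.48096]
 [392.16968  72.17633]
 [390.4488  161.66248]]
[array([ 0.4517, -0.0774,  0.084 ]), array([ 0.5531, -0.055 ,  0.084 ]), array([ 0.5773, -0.1544,  0.084 ]), array([ 0.4778, -0.1857,  0.084 ])]
0.1 826 0.11869467859975982 ((514.0847778320312, -114.49662017822266), (69.42475891113281, 71.37269592285156), 13.574481010437012) 314 382 84 150
0.13 644 0.14053488092734895 ((516.3731079101562, -123.7313232421875), (47.927581787109375, 57.77589416503906), 13.374871253967285) 329 387 94 143
85 316 320 [ 0.5393 -0.0757  0.1199] 0.1216
90 315 321 [ 0.5346 -0.0769  0.1188] 0.1206
95 315 321 [ 0.5297 -0.0782  0.1188] 0.1199
100 315 381 [ 0.532  -0.1064  0.116 ] 0.1238
105 315 381 [ 0.5269 -0.1077  0.1174] 0.1262
110 315 380 [ 0.521  -0.1055  0.1175] 0.1234
115 315 380 [ 0.5159 -0.1068  0.1178] 0.1243
120 315 379 [ 0.5107 -0.1081  0.1163] 0.123
125 314 379 [ 0.505  -0.107   0.1174] 0.1242
130 314 379 [ 0.5006 -0.1117  0.1165] 0.1241
135 314 378 [ 0.4948 -0.1113  0.1165] 0.1237
140 314 320 [ 0.4834 -0.0889  0.1186] 0.1194
145 314 320 [ 0.4781 -0.0903  0.1186] 0.1202
150 317 317 [ 0.4729 -0.0917  0.1204] 0.1204
```

View pics/w1h.png

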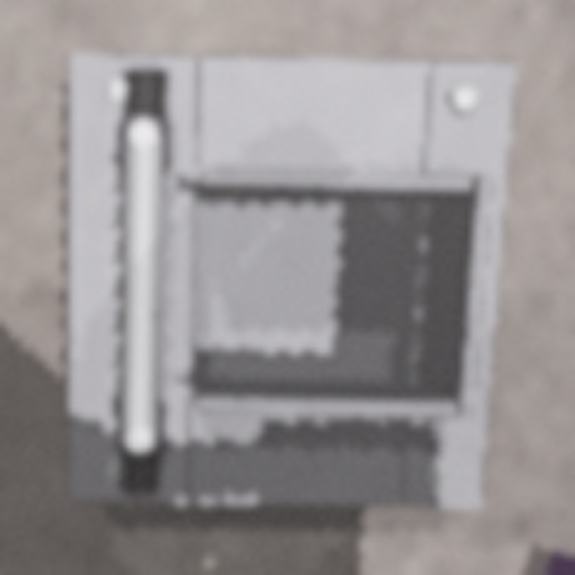

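View pics/w1c.png

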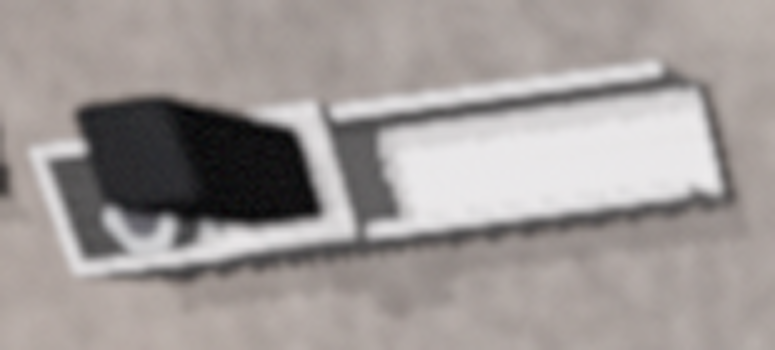

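Emit:
carry_out:
  grip: [1,1,1,1,1,1,1,1,1,1]
  slide:
    - [5,-20,0]
    - [9,-35,0]
    - [10,-40,0]
    - [10,-40,0]
    - [10,-40,0]
    - [10,-40,0]
    - [10,-40,0]
    - [8,-35,0]
    - [3,-18,0]
    - [0,0,0]
  twist:
    - [0,0,0]
    - [0,0,0]
    - [0,0,0]
    - [0,0,0]
    - [0,0,0]
    - [0,0,0]
    - [0,0,0]
    - [0,0,0]
    - [0,0,0]
    - [0,0,0]

```text
time_s: 2.4
position: [0.4256, 0.2293, 0.2947]
tcp_rot: [[0.965, 0.262, 0.002], [0.262, -0.965, 0.007], [0.004, -0.006, -1.0]]
force: [-0.6, -0.9, 0.1]
opening: 0.997
```

Run:
```python
from rig import bot
from h import *
c=wcap(bot);pickle.dump(c,open("w2.pkl","wb"))
print(c["state"]["position"],c["state"]["tcp_rot"].round(4),c["state"]["force"],c["state"]["joint_positions"].round(1))
cv2.imwrite("pics/w2.png",c["color"][:,:,::-1])
P=cloud(c);z=P[...,2];x=P[...,0];y=P[...,1]
reg=(x>.40)&(x<.58)&(y>.1)&(y<.34)
m=reg&(z>.02)&(z<.05);r=cv2.minAreaRect((P[m][:,:2]*1000).astype(np.float32));print("walls",r)
m=reg&(z>.027)&(z<.0345);r=cv2.minAreaRect((P[m][:,:2]*1000).astype(np.float32));print("walls",r)
m=reg&(z>.076)&(z<.09);r=cv2.minAreaRect((P[m][:,:2]*1000).astype(np.float32));print("post",m.sum(),np.median(z[m]),r,P[m].mean(0))
```

```text
[0.42557639 0.22931818 0.29474745] [[ 0.9651  0.262   0.0021]
 [ 0.262  -0.965   0.0066]
 [ 0.0037 -0.0058 -1.    ]] [-0.5592029  -0.90211574  0.12088233] [14.8 14.  96.6  0.4 69.2 89.5]
walls ((487.6193542480469, 226.6561279296875), (47.119873046875, 233.7750244140625), 15.92289924621582)
walls ((496.07305908203125, 196.06906127929688), (32.03851318359375, 169.48043823242188), 21.51006317138672)
post 376 0.08148189797573699 ((488.89178466796875, 214.39010620117188), (23.93321418762207, 24.153478622436523), 21.61813735961914) [0.48922227 0.21481903 0.08130769]
```

View pics/w2.png

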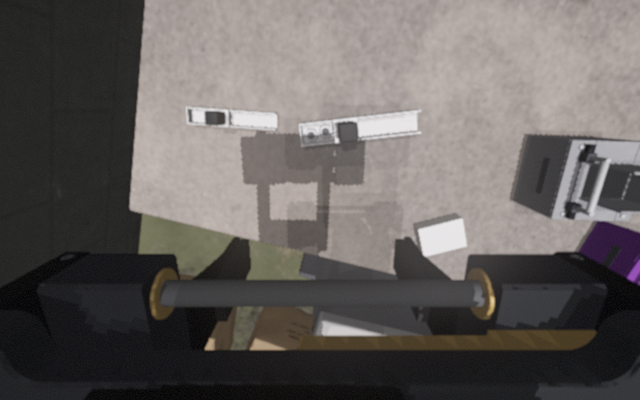

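The larger chute's walls measure 32 x 169.5 mm, centred at (0.496, 0.196) with heading −68.5°. The post top is at (0.489, 0.214, 0.081), and all of this fits the description. I'll move over the post.

Emit:
carry_out:
  grip: [1,1,1,1,1,1]
  slide:
    - [14,8,20]
    - [20,11,30]
    - [16,9,30]
    - [7,3,30]
    - [0,0,15]
    - [0,0,0]
  twist:
    - [0,0,0]
    - [0,0,0]
    - [0,0,0]
    - [0,0,-0.05]
    - [-0.006,-0.004,-0.05]
    - [0,0,-0.01]

```text
time_s: 3.05
position: [0.4938, 0.2056, 0.1669]
tcp_rot: [[0.931, 0.364, 0.004], [0.364, -0.931, -0.004], [0.002, 0.005, -1.0]]
force: [-0.9, 0.3, -0.2]
opening: 1.003
```

Run:
```python
from rig import bot
from h import *
c=wcap(bot);pickle.dump(c,open("w3.pkl","wb"));s=c["state"]
print(s["position"],s["tcp_rot"].round(4),s["force"])
cv2.imwrite("pics/w3.png",c["color"][:,:,::-1])
P=cloud(c);z=P[...,2];x=P[...,0];y=P[...,1]
reg=(x>.40)&(x<.58)&(y>.1)&(y<.34)
m=reg&(z>.076)&(z<.09);m[230:]=0
if m.sum():
  r=cv2.minAreaRect((P[m][:,:2]*1000).astype(np.float32));print("post",m.sum(),np.median(z[m]),r)
d=np.array([.4889,.2144,.12])-s["position"];print("tool delta",s["tcp_rot"].T@d*1000, "yaw y",np.degrees(np.arctan2(s["tcp_rot"][1,1],s["tcp_rot"][0,1])))
```

```text
[0.49382287 0.20562881 0.16688381] [[ 0.9313  0.3643  0.004 ]
 [ 0.3643 -0.9313 -0.0038]
 [ 0.0023  0.005  -1.    ]] [-0.88142381  0.27454592 -0.18898513]
post 692 0.08150164666921997 ((489.7916259765625, 214.5300750732422), (23.43842124938965, 23.858551025390625), 22.05121421813965)
tool delta [ -1.49869744 -10.19496949  46.83029662] yaw y -68.63441210458465
```

View pics/w3.png

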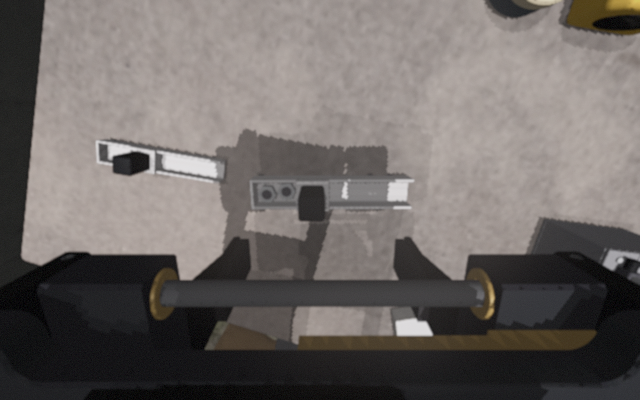

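The post is at (312,203) and three nuts show in the tail half at (268–288,191). Centring and descending.

Emit:
carry_out:
  grip: [1,1,1,1,1,1,1,1]
  slide:
    - [-1,-7,20]
    - [0,-3,30]
    - [0,0,30]
    - [0,0,20]
    - [0,0,10]
    - [0,0,5]
    - [0,0,3]
    - [0,0,0]
  twist:
    - [0,0,0]
    - [0,0,0]
    - [0.005,-0.002,0]
    - [0,0,0]
    - [0,0,0]
    - [0,0,0]
    - [0,0,0]
    - [0,0,0]

```text
time_s: 3.9
position: [0.5001, 0.212, 0.0567]
tcp_rot: [[0.935, 0.355, 0.023], [0.355, -0.935, 0.004], [0.023, 0.004, -1.0]]
force: [-0.1, 0.6, 0.6]
opening: 1.002
```

```bash
cat > st.py <<'E'
from rig import bot
from h import *
s=bot.read_state();R=s["tcp_rot"]
print("pos",s["position"].round(4),"F",s["force"].round(2),"M",s["moment"].round(3),"open",round(s["opening"],3),"t",s["time_s"]);print(R.round(4).tolist(),"q",s["joint_positions"].round(1))
E
python3 - <<'E'
from st import *
d=np.array([.4895,.2145,.043])-s["position"];print("tool delta",R.T@d*1000)
E
```

```text
pos [0.5001 0.212  0.0567] F [-0.09  0.63  0.6 ] M [ 0.032  0.039 -0.005] open 1.002 t 3.9
[[0.9346, 0.3549, 0.0231], [0.3549, -0.9349, 0.0042], [0.0231, 0.0043, -0.9997]] q [ 11.2  38.1 102.3  -0.   38.2  80.4]
tool delta [-9.29245313 -6.1377773  13.48470585]
```

Emit:
carry_out:
  grip: [1,1,1]
  slide:
    - [-9,-6,3]
    - [0,0,4]
    - [0,0,0]
  twist:
    - [0.004,-0.023,0]
    - [0,0,0]
    - [0,0,0]

```text
time_s: 4.2
position: [0.4901, 0.215, 0.0512]
tcp_rot: [[0.935, 0.355, 0.002], [0.355, -0.935, 0.0], [0.002, 0.001, -1.0]]
force: [-0.2, -0.5, -0.6]
opening: 1.003
```

Run:
```python
from st import *
d=np.array([.4895,.2145,.043])-s["position"];print("tool delta",R.T@d*1000)
```

```text
pos [0.4901 0.215  0.0512] F [-0.24 -0.45 -0.62] M [-0.004 -0.021 -0.021] open 1.003 t 4.2
[[0.9349, 0.355, 0.0025], [0.355, -0.9349, 0.0002], [0.0024, 0.0007, -1.0]] q [ 11.7  38.6 102.7  -0.   38.6  81. ]
tool delta [-0.74104957  0.27108394  8.21702388]
```

Emit:
carry_out:
  grip: [1,1,1,0.2,-0.2,-0.4,-1,-1,-1,-1]
  slide:
    - [-1,0,4]
    - [0,0,3]
    - [0,0,1]
    - [0,0,0]
    - [0,0,0]
    - [0,0,0]
    - [0,0,0]
    - [0,0,0]
    - [0,0,0]
    - [0,0,0]
  twist:
    - [0,-0.002,-0.01]
    - [0,0,0]
    - [0,0,0]
    - [0,0,0]
    - [0,0,0]
    - [0,0,0]
    - [0,0,0]
    - [0,0,0]
    - [0,0,0]
    - [0,0,0]

```text
time_s: 5.2
position: [0.4895, 0.2148, 0.0428]
tcp_rot: [[0.931, 0.365, 0.001], [0.365, -0.931, -0.0], [0.001, 0.001, -1.0]]
force: [-0.2, 0.4, 0.2]
opening: 0.452
```

Run:
```python
from st import *
c=wcap(bot);cv2.imwrite("pics/w4.png",c["color"][:,:,::-1])
```

```text
pos [0.4895 0.2148 0.0428] F [-0.19  0.43  0.2 ] M [-0.055 -0.013 -0.02 ] open 0.452 t 5.2
[[0.9308, 0.3654, 0.0014], [0.3654, -0.9308, -0.0004], [0.0012, 0.0009, -1.0]] q [ 1.170e+01  3.950e+01  1.029e+02 -1.000e-01  3.760e+01  8.030e+01]
```

View pics/w4.png

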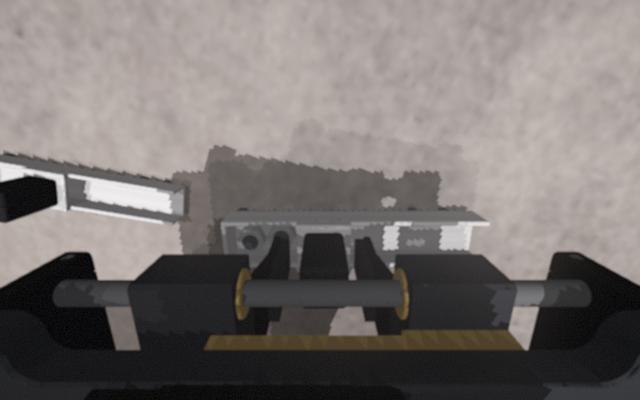

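The fingers stand on either side of the post at (323,255) and are still closing.

Emit:
carry_out:
  grip: [-1,-1,-1,-1,-1,-1,-1]
  slide:
    - [0,0,0]
    - [0,0,0]
    - [0,0,0]
    - [0,0,0]
    - [0,0,0]
    - [0,0,0]
    - [0,0,0]
  twist:
    - [0,0,0]
    - [0,0,0]
    - [0,0,0]
    - [0,0,0]
    - [0,0,0]
    - [0,0,0]
    - [0,0,0]

```text
time_s: 5.95
position: [0.4895, 0.2148, 0.0428]
tcp_rot: [[0.931, 0.365, 0.001], [0.365, -0.931, -0.0], [0.001, 0.001, -1.0]]
force: [0.1, -0.7, -0.1]
opening: 0.27
```

Emit:
carry_out:
  grip: [-1,-1,-1,-1,-1,-1,-1,-1,-1,-1]
  slide:
    - [0,0,-5]
    - [0,0,-10]
    - [0,0,-20]
    - [0,0,-25]
    - [0,0,-30]
    - [0,0,-30]
    - [0,0,-25]
    - [0,0,-15]
    - [0,0,-8]
    - [0,0,0]
  twist:
    - [0,0,0]
    - [0,0,0]
    - [0,0,0]
    - [0,0,0]
    - [0,0,0]
    - [0,0,0]
    - [0,0,0]
    - [0,0,0]
    - [0,0,0]
    - [0,0,0]

```text
time_s: 6.95
position: [0.4867, 0.2146, 0.2213]
tcp_rot: [[0.931, 0.366, -0.001], [0.366, -0.931, -0.001], [-0.001, 0.0, -1.0]]
force: [-0.4, 0.5, -2.2]
opening: 0.276
```

Run:
```python
from st import *
c=bot.capture("side");cv2.imwrite("pics/s5.png",cv2.resize(c["color"][130:330,240:460,::-1],None,fx=3,fy=3,interpolation=2))
h=np.array([.5147,-.1173]);ax=np.array([.236,-.972])
g=h+(-.034-.075)*ax; print("grip target",g)
d=np.array([*g,.215])-s["position"];print("world",d,"tool delta",R.T@d*1000)
```

```text
pos [0.4867 0.2146 0.2213] F [-0.44  0.5  -2.24] M [-0.033 -0.018 -0.045] open 0.276 t 6.95
[[0.9308, 0.3655, -0.0012], [0.3655, -0.9308, -0.0008], [-0.0013, 0.0003, -1.0]] q [11.8 23.2 95.5 -0.  61.4 80.3]
grip target [ 0.488976 -0.011352]
world [ 0.0022977  -0.22595627 -0.0062852 ] tool delta [-80.45066018 211.15647969   6.45385554]
```

View pics/s5.png

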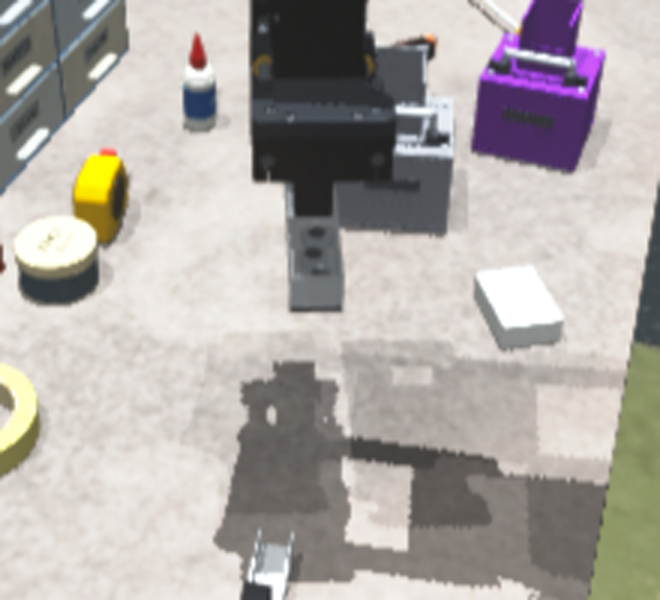

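Chute lifted with the nuts in it. I'll carry it gently over to the hopper.

Emit:
carry_out:
  grip: [-1,-1,-1,-1,-1,-1,-1,-1,-1,-1,-1,-1]
  slide:
    - [-2,5,0]
    - [-4,11,0]
    - [-7,18,0]
    - [-9,24,0]
    - [-10,26,0]
    - [-10,26,0]
    - [-10,26,0]
    - [-9,24,0]
    - [-8,20,0]
    - [-5,14,0]
    - [-3,8,0]
    - [-2,4,0]
  twist:
    - [0,0,0]
    - [0,0,0]
    - [0,0,0]
    - [0,0,0]
    - [0,0,0]
    - [0,0,0]
    - [0,0,0]
    - [0,0,0]
    - [0,0,0]
    - [0,0,0]
    - [0,0,0.02]
    - [0,0,0.03]

```text
time_s: 8.2
position: [0.4788, -0.0224, 0.2093]
tcp_rot: [[0.949, 0.314, -0.03], [0.314, -0.949, -0.002], [-0.029, -0.007, -1.0]]
force: [-0.0, 0.4, -1.9]
opening: 0.273
```

Emit:
carry_out:
  grip: [-1,-1,-1,-1]
  slide:
    - [0,0,0]
    - [0,0,0]
    - [0,0,0]
    - [0,0,0]
  twist:
    - [0,0,0.035]
    - [0,0,0.035]
    - [0,0,0.015]
    - [0,0,0]

```text
time_s: 8.6
position: [0.477, -0.0224, 0.2077]
tcp_rot: [[0.974, 0.224, -0.034], [0.224, -0.975, -0.001], [-0.033, -0.007, -0.999]]
force: [-0.3, -0.7, -1.5]
opening: 0.271
```

Run:
```python
from st import *
from h import *
c=wcap(bot);pickle.dump(c,open("w6.pkl","wb"));cv2.imwrite("pics/w6.png",c["color"][:,:,::-1])
h=np.array([.5147,-.1173]);ax=np.array([.236,-.972])
g=h+(-.034-.075)*ax
d=np.array([*g,.215])-s["position"];print("tool delta",R.T@d*1000,"yaw",np.degrees(np.arctan2(R[1,1],R[0,1])))
c=bot.capture("side");cv2.imwrite("pics/s6.png",cv2.resize(c["color"][80:280,260:480,::-1],None,fx=3,fy=3,interpolation=2))
```

```text
pos [ 0.477  -0.0224  0.2077] F [-0.34 -0.68 -1.48] M [ 0.003 -0.041 -0.001] open 0.271 t 8.6
[[0.974, 0.2238, -0.034], [0.2239, -0.9746, -0.0007], [-0.0333, -0.0069, -0.9994]] q [-15.8  21.  102.3  -0.7  58.6  61.7]
tool delta [13.87315887 -8.18497272 -7.74774545] yaw -77.06904659493695
```

View pics/w6.png

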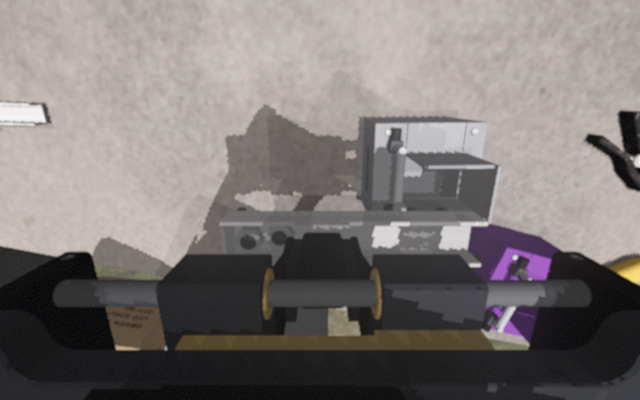

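View pics/s6.png

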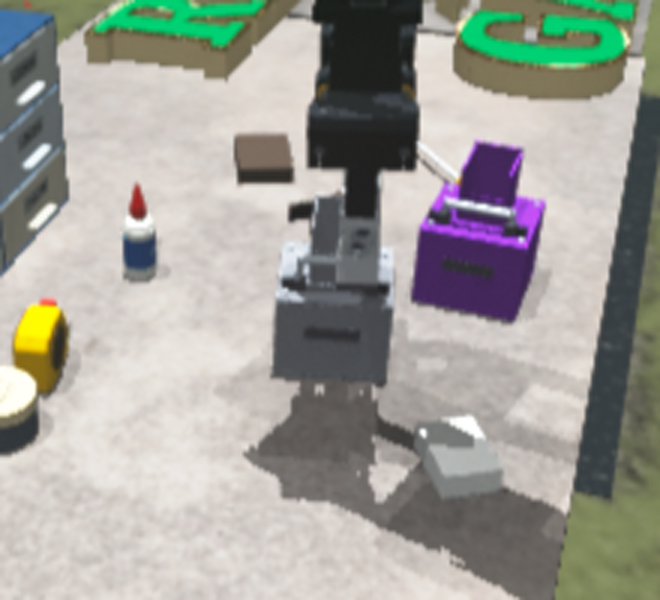

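Emit:
carry_out:
  grip: [-1,-1,-1,-1]
  slide:
    - [5,-3,-3]
    - [6,-4,-4]
    - [3,-1,-1]
    - [0,0,0]
  twist:
    - [-0.003,0.015,-0.006]
    - [-0.004,0.018,-0.006]
    - [0,0,0]
    - [0,0,0]

```text
time_s: 9.1
position: [0.4902, -0.0098, 0.2164]
tcp_rot: [[0.971, 0.239, 0.004], [0.239, -0.971, 0.0], [0.004, 0.001, -1.0]]
force: [-0.7, -0.4, -0.9]
opening: 0.276
```

```bash
cat > tg.py <<'E'
from st import *
h=np.array([.5147,-.1173]);ax=np.array([.236,-.972])
g=h+(-.034-.075)*ax
d=np.array([*g,.215])-s["position"];q=R.T@[0,0,-1]
print("tool delta",(R.T@d*1000).round(1),"tilt fix wx,wy",(-q[1]).round(4),q[0].round(4),"yaw",np.degrees(np.arctan2(R[1,1],R[0,1])).round(2))
E
python3 - <<'E'
from tg import *
c=wcap(bot);pickle.dump(c,open("w7.pkl","wb"));cv2.imwrite("pics/w7.png",cv2.resize(c["color"][90:290,200:520,::-1],None,fx=2.5,fy=2.5,interpolation=2))
P=cloud(c)
# chute wall far edge heights along
for u,v in ((250,216),(300,216),(400,216),(440,216),(470,216)):
  col=P[205:225,u];print(u,[tuple(p.round(4)) for p in col if p[2]>.17][:2])
E
```

```text
pos [ 0.4902 -0.0098  0.2164] F [-0.74 -0.36 -0.91] M [-0.038  0.034 -0.024] open 0.276 t 9.1
[[0.9711, 0.2386, 0.0037], [0.2386, -0.9711, 0.0003], [0.0036, 0.0006, -1.0]] q [-1.430e+01  2.030e+01  1.016e+02  1.000e-01  5.790e+01  6.190e+01]
tool delta [-1.6  1.2  1.4] tilt fix wx,wy 0.0006 -0.0036 yaw -76.2
250 [(np.float64(0.4932), np.float64(0.0429), np.float64(0.1837)), (np.float64(0.4938), np.float64(0.0422), np.float64(0.1868))]
300 [(np.float64(0.5018), np.float64(0.009), np.float64(0.1844)), (np.float64(0.5014), np.float64(0.0089), np.float64(0.1851))]
400 [(np.float64(0.5184), np.float64(-0.0586), np.float64(0.1841)), (np.float64(0.5178), np.float64(-0.0586), np.float64(0.1847))]
440 [(np.float64(0.5254), np.float64(-0.0887), np.float64(0.1762)), (np.float64(0.5255), np.float64(-0.0872), np.float64(0.1798))]
470 [(np.float64(0.53), np.float64(-0.1061), np.float64(0.1838)), (np.float64(0.5296), np.float64(-0.1055), np.float64(0.1852))]
```

View pics/w7.png

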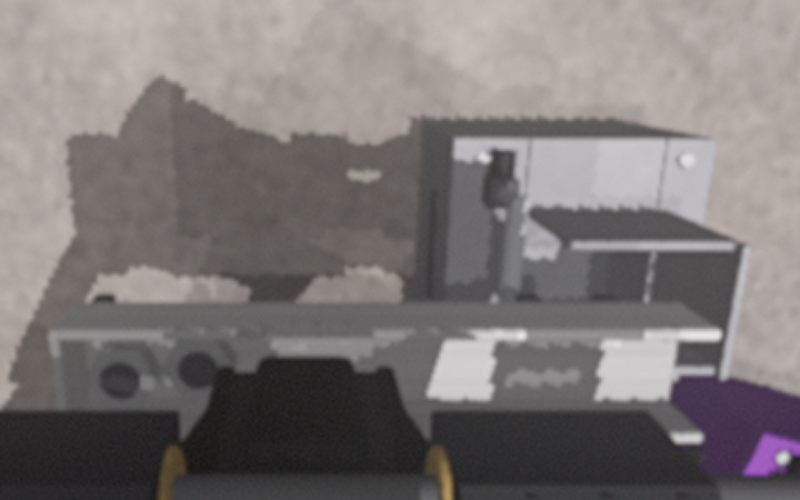

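Run:
```python
from h import *
c=pickle.load(open("w7.pkl","rb"));P=cloud(c)
h=np.array([.5147,-.1173]);ax=np.array([.236,-.972]);ay=np.array([.972,.236])
Q=P[205:260,200:520];m=(Q[...,2]>.195)&(Q[...,2]<.212);q=Q[m]
X=(q[:,:2]-h)@ax;Y=(q[:,:2]-h)@ay
w=(Y>.008)&(Y<.022)
print(len(q),X[w].min(),X[w].max(),np.median(Y[w]))
for a,b in((-.2,-.12),(-.12,-.06),(-.06,0)):
  k=w&(X>a)&(X<b);print(a,k.sum(),np.median(q[k,2]),Y[k].min(),Y[k].max())
print("notch x from nose:",X[w].max()-.030)
```

```text
3940 -0.17593120581673563 -0.0056440175809591405 0.01683494436075564
-0.2 1038 0.20416775546106444 0.008017243350840563 0.017674285287036774
-0.12 1194 0.20518615930773543 0.00814865463788681 0.017850495568556484
-0.06 753 0.20338764825030914 0.014803009143837998 0.017999663581067547
notch x from nose: -0.03564401758095914
```

Notch at hopper x −35.6 mm, laterally +1.6 mm, level. I'll make a small correction and descend to just above the bar.

Emit:
carry_out:
  grip: [-1,-1,-1,-1,-1,-1]
  slide:
    - [-1.6,1.4,6]
    - [0,0,14]
    - [0,0,14]
    - [0,0,8]
    - [0,0,4]
    - [0,0,0]
  twist:
    - [0,-0.004,0.003]
    - [0,0,0]
    - [0,0,0]
    - [0,0,0]
    - [0,0,0]
    - [0,0,0]

```text
time_s: 9.75
position: [0.4884, -0.0123, 0.1676]
tcp_rot: [[0.972, 0.235, -0.002], [0.235, -0.972, -0.001], [-0.002, 0.001, -1.0]]
force: [0.1, -0.3, -1.2]
opening: 0.273
```

Run:
```python
from tg import *
```

```text
pos [ 0.4884 -0.0123  0.1676] F [ 0.07 -0.25 -1.21] M [ 0.001 -0.002  0.018] open 0.273 t 9.75
[[0.972, 0.235, -0.002], [0.235, -0.972, -0.0013], [-0.0023, 0.0008, -1.0]] q [-1.450e+01  2.460e+01  1.046e+02 -1.000e-01  5.090e+01  6.200e+01]
tool delta [  0.7  -0.8 -47.4] tilt fix wx,wy 0.0008 0.0023 yaw -76.41
```

Emit:
carry_out:
  grip: [-1,-1,-1,-1,-1]
  slide:
    - [0.7,-0.8,3]
    - [0,0,3]
    - [0,0,1.5]
    - [0,0,1]
    - [0,0,0]
  twist:
    - [0,0.002,0]
    - [0,0,0]
    - [0,0,0]
    - [0,0,0]
    - [0,0,0]

```text
time_s: 10.25
position: [0.49, -0.0116, 0.1596]
tcp_rot: [[0.972, 0.235, 0.003], [0.235, -0.972, -0.002], [0.002, 0.002, -1.0]]
force: [0.1, 0.7, -1.0]
opening: 0.271
```

Emit:
carry_out:
  grip: [-1,-1]
  slide:
    - [0,0,1]
    - [0,0,0]
  twist:
    - [0,0,0]
    - [0,0,0]

```text
time_s: 10.45
position: [0.4902, -0.0117, 0.1588]
tcp_rot: [[0.972, 0.235, 0.004], [0.235, -0.972, -0.002], [0.003, 0.002, -1.0]]
force: [-0.0, 0.4, -2.2]
opening: 0.273
```

Emit:
carry_out:
  grip: [-1,-1]
  slide:
    - [0,0,1]
    - [0,0,0]
  twist:
    - [0,0,0]
    - [0,0,0]

```text
time_s: 10.65
position: [0.4903, -0.0117, 0.1578]
tcp_rot: [[0.972, 0.235, 0.004], [0.235, -0.972, -0.002], [0.003, 0.003, -1.0]]
force: [-0.6, 1.3, -2.5]
opening: 0.275
```

Emit:
carry_out:
  grip: [-1,-1]
  slide:
    - [-1,0,1]
    - [0,0,0]
  twist:
    - [0,-0.003,0]
    - [0,0,0]

```text
time_s: 10.85
position: [0.4893, -0.012, 0.1568]
tcp_rot: [[0.972, 0.235, 0.001], [0.235, -0.972, -0.003], [0.0, 0.003, -1.0]]
force: [-0.1, -0.4, -1.6]
opening: 0.277
```

```bash
python3 st.py
```

```text
pos [ 0.4893 -0.012   0.1568] F [-0.11 -0.35 -1.58] M [ 0.011  0.041 -0.06 ] open 0.277 t 10.85
[[0.972, 0.2351, 0.0008], [0.2351, -0.972, -0.0026], [0.0001, 0.0027, -1.0]] q [-14.4  25.6 105.1  -0.2  49.2  62.1]
```

Emit:
carry_out:
  grip: [-1,-1]
  slide:
    - [0,0,1]
    - [0,0,0]
  twist:
    - [0,0,0]
    - [0,0,0]

```text
time_s: 11.05
position: [0.4893, -0.012, 0.1557]
tcp_rot: [[0.972, 0.235, 0.001], [0.235, -0.972, -0.003], [0.0, 0.003, -1.0]]
force: [-0.2, 0.6, -1.5]
opening: 0.274
```

```bash
python3 tg.py
```

```text
pos [ 0.4893 -0.012   0.1557] F [-0.18  0.59 -1.49] M [-0.027  0.035  0.031] open 0.274 t 11.05
[[0.972, 0.235, 0.0007], [0.235, -0.972, -0.0026], [0.0001, 0.0027, -1.0]] q [-14.4  25.7 105.2  -0.2  49.   62.1]
tool delta [ -0.1  -0.5 -59.3] tilt fix wx,wy 0.0027 -0.0001 yaw -76.41
```

Emit:
carry_out:
  grip: [-1,-1]
  slide:
    - [0,-0.5,0.7]
    - [0,0,0]
  twist:
    - [0.003,0,0]
    - [0,0,0]

```text
time_s: 11.25
position: [0.4891, -0.0114, 0.1549]
tcp_rot: [[0.972, 0.235, -0.0], [0.235, -0.972, 0.001], [0.0, -0.001, -1.0]]
force: [0.2, -0.2, -1.2]
opening: 0.274
```

```bash
python3 st.py
```

```text
pos [ 0.4891 -0.0114  0.1549] F [ 0.24 -0.23 -1.19] M [0.031 0.05  0.016] open 0.274 t 11.25
[[0.972, 0.235, -0.0001], [0.235, -0.972, 0.0006], [0.0001, -0.0006, -1.0]] q [-14.5  25.8 105.2   0.   49.   61.9]
```

Emit:
carry_out:
  grip: [-1,-1]
  slide:
    - [0,0,0.7]
    - [0,0,0]
  twist:
    - [0,0,0]
    - [0,0,0]

```text
time_s: 11.45
position: [0.4892, -0.0115, 0.1541]
tcp_rot: [[0.972, 0.235, 0.0], [0.235, -0.972, 0.001], [0.0, -0.001, -1.0]]
force: [-0.4, -0.6, -1.9]
opening: 0.273
```

```bash
python3 st.py
```

```text
pos [ 0.4892 -0.0115  0.1541] F [-0.37 -0.64 -1.87] M [ 0.011 -0.005  0.015] open 0.273 t 11.45
[[0.972, 0.235, 0.0], [0.235, -0.972, 0.0006], [0.0002, -0.0006, -1.0]] q [-14.5  25.9 105.3   0.   48.9  61.9]
```

Emit:
carry_out:
  grip: [-1,-1]
  slide:
    - [0,0,0.7]
    - [0,0,0]
  twist:
    - [0,0,0]
    - [0,0,0]

```text
time_s: 11.65
position: [0.4894, -0.0114, 0.1538]
tcp_rot: [[0.972, 0.235, 0.001], [0.235, -0.972, 0.0], [0.001, -0.0, -1.0]]
force: [-0.7, 0.5, -0.1]
opening: 0.276
```

```bash
python3 st.py
```

```text
pos [ 0.4894 -0.0114  0.1538] F [-0.7   0.45 -0.11] M [-0.063  0.105 -0.016] open 0.276 t 11.65
[[0.972, 0.235, 0.0006], [0.235, -0.972, 0.0004], [0.0007, -0.0003, -1.0]] q [-14.5  25.9 105.3   0.   48.8  61.9]
```

Emit:
carry_out:
  grip: [-1,-1]
  slide:
    - [0,0,0.7]
    - [0,0,0]
  twist:
    - [0,0,0]
    - [0,0,0]

```text
time_s: 11.85
position: [0.4894, -0.0114, 0.1537]
tcp_rot: [[0.972, 0.235, 0.001], [0.235, -0.972, 0.0], [0.001, 0.0, -1.0]]
force: [-1.6, -0.8, -0.4]
opening: 0.273
```

```bash
python3 st.py
```

```text
pos [ 0.4894 -0.0114  0.1537] F [-1.56 -0.82 -0.38] M [-0.152  0.112 -0.067] open 0.273 t 11.85
[[0.972, 0.2351, 0.001], [0.2351, -0.972, 0.0001], [0.001, 0.0001, -1.0]] q [-14.5  25.9 105.3   0.   48.7  61.9]
```

Contact: z stalled at TCP 0.1537, which puts the bar top at about 0.119, and the moment rose. I'll keep a light push and read the force.

Emit:
carry_out:
  grip: [-1,-1,-1]
  slide:
    - [0,0,0.8]
    - [0,0,0.8]
    - [0,0,0.8]
  twist:
    - [0,0,0]
    - [0,0,0]
    - [0,0,0]

```text
time_s: 12.15
position: [0.4896, -0.0112, 0.1532]
tcp_rot: [[0.972, 0.235, 0.002], [0.235, -0.972, -0.001], [0.002, 0.001, -1.0]]
force: [-2.9, 1.3, 8.1]
opening: 0.274
```

```bash
python3 st.py
```

```text
pos [ 0.4896 -0.0112  0.1532] F [-2.88  1.26  8.11] M [-0.431  0.41  -0.224] open 0.274 t 12.15
[[0.9719, 0.2352, 0.0024], [0.2352, -0.972, -0.0005], [0.0022, 0.0011, -1.0]] q [-14.4  25.9 105.4   0.   48.6  62. ]
```

Emit:
carry_out:
  grip: [-1,-1]
  slide:
    - [-0.4,0,0]
    - [-0.3,0,0]
  twist:
    - [0,-0.002,0]
    - [0,0,0]

```text
time_s: 12.35
position: [0.4893, -0.0115, 0.1536]
tcp_rot: [[0.972, 0.235, 0.002], [0.235, -0.972, -0.001], [0.002, 0.002, -1.0]]
force: [0.7, 1.6, -0.3]
opening: 0.274
```

```bash
python3 st.py
```

```text
pos [ 0.4893 -0.0115  0.1536] F [ 0.67  1.55 -0.27] M [ 0.047 -0.105  0.023] open 0.274 t 12.35
[[0.9719, 0.2354, 0.0019], [0.2354, -0.9719, -0.0014], [0.0015, 0.0019, -1.0]] q [-1.440e+01  2.590e+01  1.054e+02 -1.000e-01  4.860e+01  6.200e+01]
```

Emit:
carry_out:
  grip: [-1,-1,-1,-1,-1]
  slide:
    - [-0.2,0,0.4]
    - [0,0,0.4]
    - [-0.1,0,0.4]
    - [0,0,0.4]
    - [0,0,0.4]
  twist:
    - [0,0,0]
    - [0,0,0]
    - [0,0,0]
    - [0,0,0]
    - [0,0,0]

```text
time_s: 12.85
position: [0.4894, -0.0114, 0.1533]
tcp_rot: [[0.972, 0.236, 0.003], [0.236, -0.972, -0.002], [0.003, 0.003, -1.0]]
force: [-1.9, 0.6, 5.4]
opening: 0.273
```

```bash
python3 tg.py
```

```text
pos [ 0.4894 -0.0114  0.1533] F [-1.89  0.62  5.41] M [-0.258  0.226 -0.054] open 0.273 t 12.85
[[0.9718, 0.2356, 0.0033], [0.2356, -0.9718, -0.0019], [0.0028, 0.0026, -1.0]] q [-1.440e+01  2.590e+01  1.054e+02 -1.000e-01  4.850e+01  6.200e+01]
tool delta [ -0.3   0.  -61.7] tilt fix wx,wy 0.0026 -0.0028 yaw -76.37
```

Bearing at about 6–7 N with the notch seated; a foot on the bar would read 8 mm higher. I'll hold a bit longer while computing the tipping steps about the bar's axis.

Emit:
carry_out:
  grip: [-1,-1,-1]
  slide:
    - [-0.2,0,0.35]
    - [-0.2,0,0.35]
    - [0,0,0.35]
  twist:
    - [0,0,0]
    - [0,-0.002,0]
    - [0,0,0]

```text
time_s: 13.15
position: [0.4894, -0.0114, 0.1532]
tcp_rot: [[0.972, 0.236, 0.003], [0.236, -0.972, -0.003], [0.002, 0.003, -1.0]]
force: [-1.7, 2.1, 6.2]
opening: 0.275
```

```bash
cat > tip.py <<'E'
from st import *
import sys
p=np.array([0,.075,.039])
# reference pivot from the unloaded contact pose
R0=np.array([[.9718,.2356,0],[.2356,-.9718,0],[0,0,-1]]);B=np.array([.4892,-.0115,.1536])+R0@p
dl=float(sys.argv[1]);
e=R.T@(s["position"]+R@p-B)*1000
th=np.arcsin(-R[2,1]);down=R.T@[0,0,-1]
cd,sd=np.cos(dl),np.sin(dl);Rx=np.array([[1,0,0],[0,cd,-sd],[0,sd,cd]])
base=(p-Rx@p)*1000
print("tilt",th.round(3),"pivot err tool mm",e.round(2),"down in tool",down.round(3),"base",base.round(2),"+push.4",(base+.4*down).round(2))
xt=R.T@np.array([.9718,.2356,0]);print("x-axis err (wy,wz)~",(-xt[2]).round(4),xt[1].round(4))
print("Fz, M about tool x", s["force"][2].round(2),(R.T@s["moment"])[0].round(3))
E
python3 tip.py 0.02
```

```text
pos [ 0.4894 -0.0114  0.1532] F [-1.7   2.15  6.17] M [-0.184  0.2   -0.087] open 0.275 t 13.15
[[0.9718, 0.2358, 0.0025], [0.2358, -0.9718, -0.0027], [0.0018, 0.0032, -1.0]] q [-14.4  25.9 105.4  -0.2  48.5  62.1]
tilt -0.003 pivot err tool mm [0.32 0.04 0.15] down in tool [-0.002 -0.003  1.   ] base [ 0.    0.79 -1.49] +push.4 [-0.    0.79 -1.09]
x-axis err (wy,wz)~ -0.0018 0.0001
Fz, M about tool x 6.17 -0.132
```

Emit:
carry_out:
  grip: [-1,-1]
  slide:
    - [-0.2,0.8,-1.2]
    - [0,0.8,-1.15]
  twist:
    - [0.02,-0.001,0]
    - [0.02,0,0]

```text
time_s: 13.35
position: [0.4897, -0.0125, 0.1562]
tcp_rot: [[0.971, 0.237, -0.007], [0.237, -0.971, 0.036], [0.001, -0.037, -0.999]]
force: [-1.4, 0.3, 5.9]
opening: 0.274
```

```bash
python3 tip.py 0.02
```

```text
pos [ 0.4897 -0.0125  0.1562] F [-1.44  0.28  5.87] M [-0.366  0.28  -0.128] open 0.274 t 13.35
[[0.9714, 0.2373, -0.0074], [0.2374, -0.9707, 0.0364], [0.0014, -0.0371, -0.9993]] q [-15.8  25.9 104.7   2.5  50.4  58.9]
tilt 0.037 pivot err tool mm [ 0.49 -0.37  0.14] down in tool [-0.001  0.037  0.999] base [ 0.    0.79 -1.49] +push.4 [-0.    0.81 -1.09]
x-axis err (wy,wz)~ -0.0013 0.0019
Fz, M about tool x 5.87 -0.289
```

Emit:
carry_out:
  grip: [-1,-1,-1,-1]
  slide:
    - [-0.2,1.2,-1.55]
    - [-0.2,1.1,-1.55]
    - [-0.1,1.1,-1.55]
    - [0,1.0,-1.55]
  twist:
    - [0.025,-0.001,-0.002]
    - [0.025,0,0]
    - [0.025,0,0]
    - [0.025,0,0]

```text
time_s: 13.75
position: [0.4906, -0.0169, 0.1637]
tcp_rot: [[0.971, 0.238, -0.032], [0.24, -0.961, 0.137], [0.001, -0.141, -0.99]]
force: [-1.2, 1.4, 4.3]
opening: 0.274
```

```bash
python3 tip.py 0.025
```

```text
pos [ 0.4906 -0.0169  0.1637] F [-1.24  1.44  4.34] M [-0.195  0.294 -0.02 ] open 0.274 t 13.75
[[0.9707, 0.2379, -0.0325], [0.2401, -0.961, 0.137], [0.0014, -0.1408, -0.99]] q [-19.4  26.2 102.9   8.3  55.6  51.7]
tilt 0.141 pivot err tool mm [ 0.46 -0.67  0.13] down in tool [-0.001  0.141  0.99 ] base [ 0.    1.   -1.86] +push.4 [-0.    1.05 -1.47]
x-axis err (wy,wz)~ -0.0007 0.0048
Fz, M about tool x 4.34 -0.118
```

Emit:
carry_out:
  grip: [-1,-1,-1,-1]
  slide:
    - [-0.2,1.3,-1.5]
    - [-0.2,1.25,-1.5]
    - [-0.1,1.2,-1.5]
    - [0,1.2,-1.5]
  twist:
    - [0.025,-0.001,-0.003]
    - [0.025,0,-0.002]
    - [0.025,0,0]
    - [0.025,0,0]

```text
time_s: 14.15
position: [0.4923, -0.0233, 0.1704]
tcp_rot: [[0.969, 0.239, -0.057], [0.245, -0.94, 0.235], [0.003, -0.242, -0.97]]
force: [-0.2, 1.0, 4.4]
opening: 0.271
```

```bash
python3 tip.py 0.025
```

```text
pos [ 0.4923 -0.0233  0.1704] F [-0.17  1.    4.36] M [-0.213  0.096  0.007] open 0.271 t 14.15
[[0.9695, 0.2386, -0.0565], [0.2452, -0.9405, 0.2354], [0.003, -0.2421, -0.9703]] q [-22.9  27.1 100.9  12.9  61.1  45.7]
tilt 0.245 pivot err tool mm [1.04 0.58 0.05] down in tool [-0.003  0.242  0.97 ] base [ 0.    1.   -1.86] +push.4 [-0.    1.1  -1.47]
x-axis err (wy,wz)~ -0.0005 0.0103
Fz, M about tool x 4.36 -0.183
```

Emit:
carry_out:
  grip: [-1,-1,-1,-1]
  slide:
    - [-0.4,0.9,-1.5]
    - [-0.4,0.9,-1.5]
    - [-0.3,0.9,-1.5]
    - [-0.2,1.0,-1.5]
  twist:
    - [0.025,0,0.005]
    - [0.025,0,0.005]
    - [0.025,0,0.003]
    - [0.025,0,0.002]

```text
time_s: 14.55
position: [0.4946, -0.0301, 0.1762]
tcp_rot: [[0.973, 0.217, -0.076], [0.23, -0.915, 0.333], [0.003, -0.341, -0.94]]
force: [-0.8, 0.1, 4.2]
opening: 0.271
```

```bash
python3 tip.py 0.025
```

```text
pos [ 0.4946 -0.0301  0.1762] F [-0.81  0.07  4.15] M [-0.263 -0.06  -0.013] open 0.271 t 14.55
[[0.9733, 0.2169, -0.0757], [0.2297, -0.9145, 0.3329], [0.003, -0.3414, -0.9399]] q [-26.3  28.4  98.8  16.8  66.6  41.8]
tilt 0.348 pivot err tool mm [0.68 1.61 0.11] down in tool [-0.003  0.341  0.94 ] base [ 0.    1.   -1.86] +push.4 [-0.    1.13 -1.49]
x-axis err (wy,wz)~ -0.0049 -0.0047
Fz, M about tool x 4.15 -0.269
```

Emit:
carry_out:
  grip: [-1,-1,-1,-1]
  slide:
    - [-0.3,0.6,-1.35]
    - [-0.3,0.6,-1.35]
    - [-0.2,0.6,-1.35]
    - [-0.2,0.6,-1.35]
  twist:
    - [0.025,-0.002,-0.002]
    - [0.025,-0.002,0]
    - [0.025,0,0]
    - [0.025,0,0]

```text
time_s: 14.95
position: [0.496, -0.0364, 0.1819]
tcp_rot: [[0.973, 0.209, -0.1], [0.232, -0.874, 0.428], [0.002, -0.439, -0.899]]
force: [-0.5, -0.9, 6.2]
opening: 0.27
```

```bash
python3 tip.py 0.025
python3 - <<'E'
from st import *
c=bot.capture("scene");cv2.imwrite("pics/sc8.png",cv2.resize(c["color"][130:290,290:490,::-1],None,fx=3.5,fy=3.5,interpolation=2))
c=bot.capture("side");cv2.imwrite("pics/s8.png",cv2.resize(c["color"][80:240,290:490,::-1],None,fx=3.5,fy=3.5,interpolation=2))
E
```

```text
pos [ 0.496  -0.0364  0.1819] F [-0.51 -0.94  6.2 ] M [-0.381 -0.02  -0.02 ] open 0.27 t 14.95
[[0.9728, 0.2092, -0.0995], [0.2316, -0.8738, 0.4275], [0.0025, -0.439, -0.8985]] q [-29.2  30.2  96.6  19.9  72.4  38.1]
tilt 0.454 pivot err tool mm [0.74 1.21 0.13] down in tool [-0.002  0.439  0.899] base [ 0.    1.   -1.86] +push.4 [-0.    1.17 -1.5 ]
x-axis err (wy,wz)~ -0.004 -0.0026
Fz, M about tool x 6.2 -0.376
pos [ 0.496  -0.0364  0.1819] F [-0.51 -0.94  6.2 ] M [-0.381 -0.02  -0.02 ] open 0.27 t 14.95
[[0.9728, 0.2092, -0.0995], [0.2316, -0.8738, 0.4275], [0.0025, -0.439, -0.8985]] q [-29.2  30.2  96.6  19.9  72.4  38.1]
```

View pics/sc8.png

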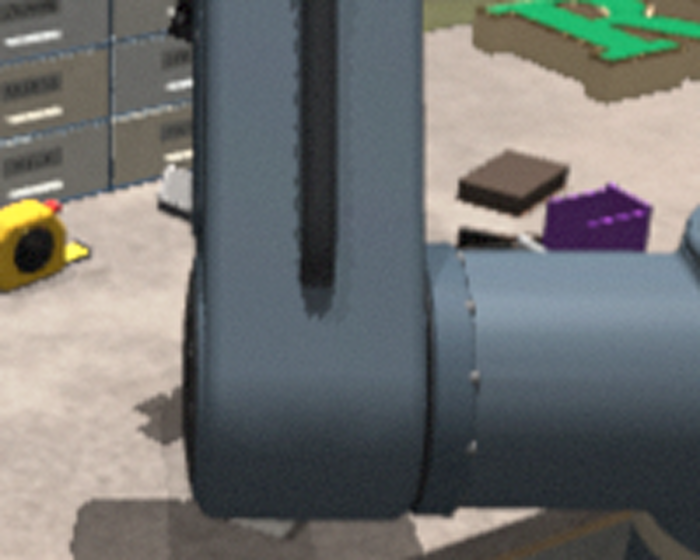

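View pics/s8.png

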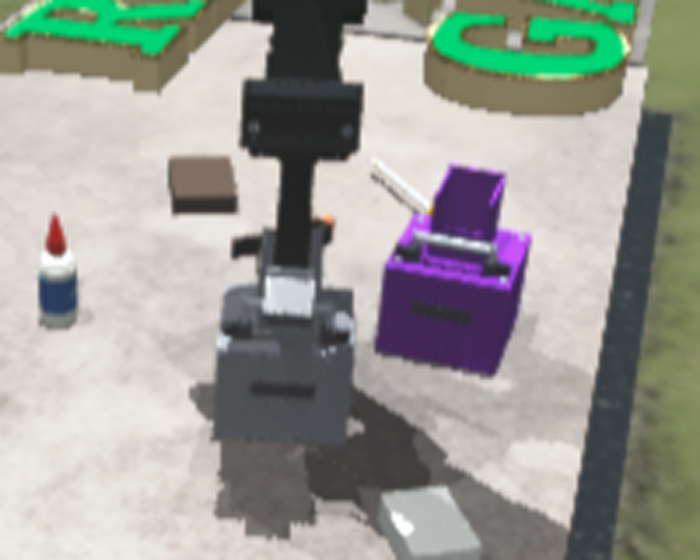

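Emit:
carry_out:
  grip: [-1,-1,-1,-1]
  slide:
    - [-0.3,0.7,-1.45]
    - [-0.3,0.7,-1.45]
    - [-0.2,0.7,-1.42]
    - [-0.2,0.8,-1.45]
  twist:
    - [0.025,-0.002,-0.001]
    - [0.025,-0.002,0]
    - [0.025,0,0]
    - [0.025,0,0]

```text
time_s: 15.45
position: [0.4977, -0.0436, 0.1863]
tcp_rot: [[0.972, 0.199, -0.122], [0.234, -0.826, 0.514], [0.002, -0.528, -0.849]]
force: [1.0, -2.0, 5.9]
opening: 0.271
```

```bash
python3 tip.py 0.025
python3 - <<'E'
from h import *
from rig import bot
c=wcap(bot);cv2.imwrite("pics/w9.png",c["color"][:,:,::-1])
E
```

```text
pos [ 0.4977 -0.0436  0.1863] F [ 0.96 -1.97  5.92] M [-0.42  -0.108  0.074] open 0.271 t 15.45
[[0.9723, 0.1994, -0.1215], [0.2335, -0.8255, 0.5138], [0.0021, -0.528, -0.8493]] q [-31.8  32.3  94.4  22.4  78.   35.2]
tilt 0.556 pivot err tool mm [0.77 1.67 0.17] down in tool [-0.002  0.528  0.849] base [ 0.    1.   -1.86] +push.4 [-0.    1.21 -1.52]
x-axis err (wy,wz)~ -0.0029 -0.0007
Fz, M about tool x 5.92 -0.434
```

View pics/w9.png

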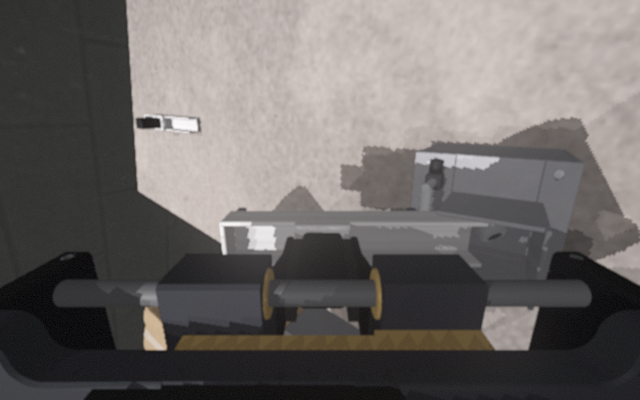

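The tail half is empty (245,237), and there is something dark at the nose (495,237). I'll hold a light push for half a second and look again.

Emit:
carry_out:
  grip: [-1,-1,-1,-1,-1]
  slide:
    - [-0.2,-0.1,0.4]
    - [-0.2,0,0.35]
    - [0,0,0.35]
    - [0,0,0.35]
    - [0,0,0.35]
  twist:
    - [0,0,0]
    - [0,0,0]
    - [0,0,0]
    - [0,0,0]
    - [0,0,0]

```text
time_s: 16.0
position: [0.498, -0.0447, 0.1858]
tcp_rot: [[0.973, 0.198, -0.12], [0.232, -0.825, 0.516], [0.003, -0.53, -0.848]]
force: [-0.9, -2.1, 6.9]
opening: 0.267
```

```bash
python3 tip.py 0.025
python3 - <<'E'
from h import *
from rig import bot
c=wcap(bot);pickle.dump(c,open("w10.pkl","wb"));cv2.imwrite("pics/w10.png",cv2.resize(c["color"][130:290,200:600,::-1],None,fx=2,fy=2,interpolation=2))
E
```

```text
pos [ 0.498  -0.0447  0.1858] F [-0.88 -2.08  6.86] M [-0.512  0.007  0.017] open 0.267 t 16.0
[[0.9728, 0.1983, -0.1199], [0.2317, -0.8248, 0.5158], [0.0034, -0.5296, -0.8483]] q [-31.9  32.4  94.3  22.5  78.   35. ]
tilt 0.558 pivot err tool mm [0.86 2.79 0.18] down in tool [-0.003  0.53   0.848] base [ 0.    1.   -1.86] +push.4 [-0.    1.21 -1.52]
x-axis err (wy,wz)~ -0.005 -0.0016
Fz, M about tool x 6.86 -0.497
```

View pics/w10.png

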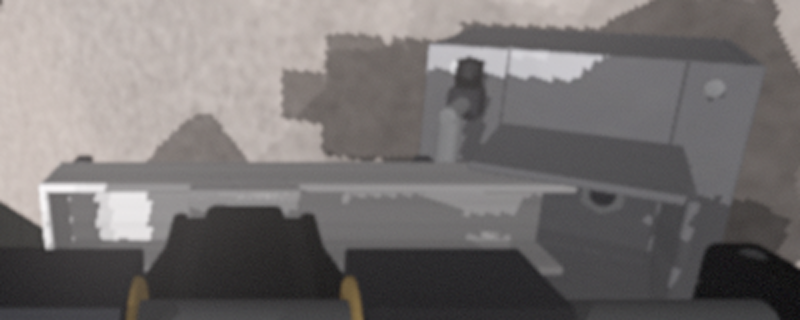

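One nut is visible in the hopper at (603,197) of the crop and the visible channel is empty. I'll tip a little further, hold, and pull back the small forward creep.

Emit:
carry_out:
  grip: [-1,-1,-1,-1,-1,-1,-1]
  slide:
    - [-0.3,0.3,-1.25]
    - [-0.3,0.3,-1.25]
    - [-0.2,-0.4,0.45]
    - [-0.1,-0.4,0.45]
    - [0,-0.3,0.42]
    - [0,-0.2,0.4]
    - [0,-0.2,0.4]
  twist:
    - [0.025,-0.002,-0.001]
    - [0.025,-0.002,0]
    - [0,0,0]
    - [0,0,0]
    - [0,0,0]
    - [0,0,0]
    - [0,0,0]

```text
time_s: 16.75
position: [0.4988, -0.0478, 0.1876]
tcp_rot: [[0.972, 0.194, -0.13], [0.234, -0.799, 0.554], [0.003, -0.569, -0.823]]
force: [0.2, -3.7, 6.6]
opening: 0.273
```

```bash
python3 tip.py 0.025
python3 - <<'E'
from h import *
from rig import bot
c=wcap(bot);pickle.dump(c,open("w11.pkl","wb"));cv2.imwrite("pics/w11.png",cv2.resize(c["color"][190:290,200:600,::-1],None,fx=2,fy=4,interpolation=2))
E
```

```text
pos [ 0.4988 -0.0478  0.1876] F [ 0.16 -3.66  6.63] M [-0.711 -0.039  0.049] open 0.273 t 16.75
[[0.9723, 0.1939, -0.1303], [0.2336, -0.7994, 0.5536], [0.0032, -0.5687, -0.8225]] q [-33.   33.5  93.3  23.5  80.6  33.9]
tilt 0.605 pivot err tool mm [0.9  2.69 0.26] down in tool [-0.003  0.569  0.823] base [ 0.    1.   -1.86] +push.4 [-0.    1.23 -1.53]
x-axis err (wy,wz)~ -0.0038 0.0001
Fz, M about tool x 6.63 -0.7
```

View pics/w11.png

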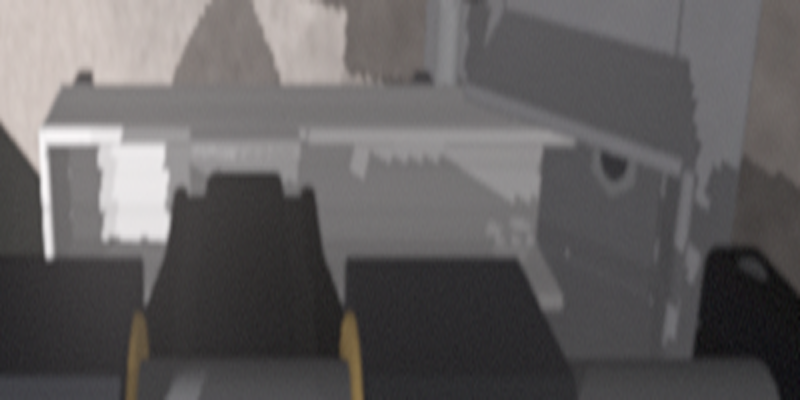

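Emit:
carry_out:
  grip: [-1,-1,-1,-1]
  slide:
    - [-0.1,-0.3,0.35]
    - [-0.1,-0.3,0.35]
    - [0,-0.2,0.32]
    - [0,-0.2,0.32]
  twist:
    - [0,0,0]
    - [0,0,0]
    - [0,0,0]
    - [0,0,0]

```text
time_s: 17.2
position: [0.4987, -0.0478, 0.1875]
tcp_rot: [[0.973, 0.194, -0.129], [0.233, -0.8, 0.552], [0.004, -0.567, -0.824]]
force: [0.3, -2.8, 6.3]
opening: 0.276
```

```bash
python3 tip.py 0.025
python3 - <<'E'
from h import *
c=pickle.load(open("w11.pkl","rb"))
for u,v in((498,231),(506,226),(506,236),(506,231),(515,231),(520,245),(490,250),(505,262)):print(u,v,c["color"][v,u],dep(c,u,v).round(4))
E
```

```text
pos [ 0.4987 -0.0478  0.1875] F [ 0.33 -2.79  6.33] M [-0.694 -0.067 -0.009] open 0.276 t 17.2
[[0.9725, 0.1939, -0.1289], [0.2328, -0.8004, 0.5525], [0.0039, -0.5673, -0.8235]] q [-32.9  33.4  93.4  23.5  80.5  33.9]
tilt 0.603 pivot err tool mm [0.91 2.75 0.24] down in tool [-0.004  0.567  0.824] base [ 0.    1.   -1.86] +push.4 [-0.    1.23 -1.53]
x-axis err (wy,wz)~ -0.0049 -0.0001
Fz, M about tool x 6.33 -0.691
498 231 [100 100 103] [ 0.4928 -0.133   0.0138]
506 226 [112 112 116] [ 0.5411 -0.1291  0.1403]
506 236 [96 95 97] [ 0.4918 -0.1405  0.0156]
506 231 [52 53 55] [ 0.4954 -0.1388  0.013 ]
515 231 [ 97  97 100] [ 0.4992 -0.1449  0.0148]
520 245 [79 80 82] [ 0.4846 -0.1549  0.0039]
490 250 [76 75 78] [ 0.4697 -0.1346  0.0088]
505 262 [74 73 75] [ 0.4992 -0.1421  0.0893]
```

Nut seen at z ≈ 0.014 on the hopper floor. Next I'll lift off normal to the notch, go up, then level out to check that the chute is empty.

Emit:
carry_out:
  grip: [-1,-1,-1,-1,-1,-1,-1,-1]
  slide:
    - [0,0,-3]
    - [0,0,-5]
    - [0,0,-7]
    - [0,-5,-10]
    - [0,-11,-16]
    - [0,-11,-16]
    - [0,-8,-12]
    - [0,0,0]
  twist:
    - [0,0,0]
    - [0,0,0]
    - [0,0,0]
    - [0,0,0]
    - [0,0,0]
    - [0,0,0]
    - [0,0,0]
    - [0,0,0]

```text
time_s: 18.0
position: [0.4974, -0.0557, 0.2666]
tcp_rot: [[0.972, 0.188, -0.14], [0.234, -0.795, 0.56], [-0.006, -0.577, -0.816]]
force: [0.5, 0.0, -1.5]
opening: 0.275
```

```bash
python3 st.py
python3 - <<'E'
from h import *
from rig import bot
c=wcap(bot);pickle.dump(c,open("w12.pkl","wb"));cv2.imwrite("pics/w12.png",c["color"][:,:,::-1])
E
```

```text
pos [ 0.4974 -0.0557  0.2666] F [ 0.48  0.04 -1.49] M [-0.471 -0.12  -0.012] open 0.275 t 18.0
[[0.9722, 0.1878, -0.1399], [0.2341, -0.7946, 0.5602], [-0.006, -0.5773, -0.8165]] q [-33.7  28.   88.6  22.9  90.9  37.6]
```

View pics/w12.png

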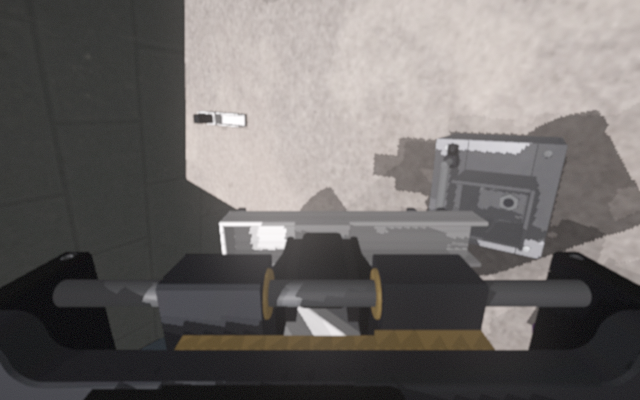

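Run:
```python
from h import *
c=pickle.load(open("w12.pkl","rb"))
a=c["color"][130:260,420:575,::-1];a=cv2.convertScaleAbs(a,alpha=1.6);cv2.imwrite("pics/w12c.png",cv2.resize(a,None,fx=4.5,fy=4.5,interpolation=2))
```

```text
(no output)
```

View pics/w12c.png

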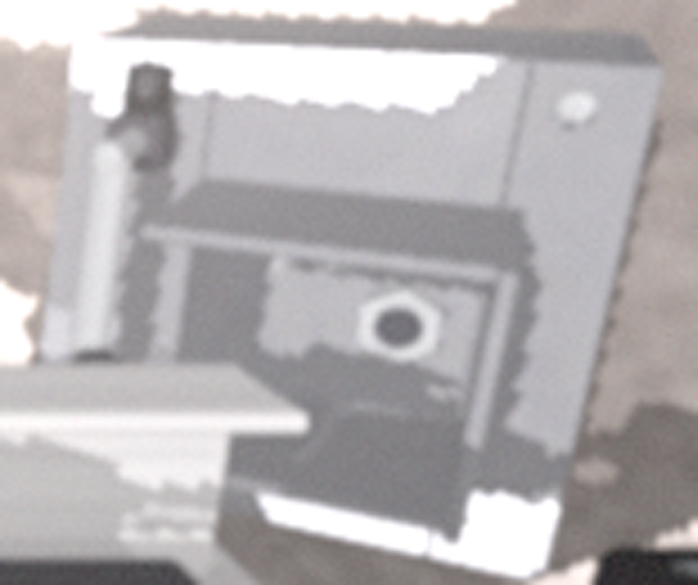

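One nut shows in the mouth, and the others would be hidden by the chute or in shadow. I'll level out and back off to look.

Emit:
carry_out:
  grip: [-1,-1,-1,-1,-1,-1,-1,-1,-1,-1,-1,-1]
  slide:
    - [0,0,0]
    - [0,0,0]
    - [0,0,0]
    - [0,0,0]
    - [0,0,0]
    - [0,0,0]
    - [0,0,0]
    - [0,-10,0]
    - [0,-20,0]
    - [0,-25,0]
    - [0,-20,0]
    - [0,-10,0]
  twist:
    - [-0.06,0,0]
    - [-0.09,0,0]
    - [-0.1,0,0]
    - [-0.1,0,0]
    - [-0.1,0,0]
    - [-0.1,0,0]
    - [-0.06,0,0]
    - [0,0,0]
    - [0,0,0]
    - [0,0,0]
    - [0,0,0]
    - [0,0,0]

```text
time_s: 19.25
position: [0.468, 0.0323, 0.2558]
tcp_rot: [[0.973, 0.229, -0.029], [0.229, -0.974, -0.001], [-0.029, -0.005, -1.0]]
force: [0.2, 0.1, -0.2]
opening: 0.273
```

```bash
python3 tg.py
python3 - <<'E'
from h import *
from rig import bot
c=wcap(bot);pickle.dump(c,open("w13.pkl","wb"));cv2.imwrite("pics/w13.png",c["color"][:,:,::-1])
a=c["color"][100:260,400:600,::-1]
for n in("side","scene"):
    c=bot.capture(n);cv2.imwrite(f"pics/{n}13.png",cv2.resize(c["color"][60:260,260:460,::-1],None,fx=3,fy=3,interpolation=2))
E
```

```text
pos [0.468  0.0323 0.2558] F [ 0.23  0.13 -0.24] M [-0.046 -0.058 -0.04 ] open 0.273 t 19.25
[[0.9731, 0.2285, -0.0289], [0.2286, -0.9735, -0.0014], [-0.0285, -0.0053, -0.9996]] q [ -9.5  16.4 100.2  -0.4  65.1  67.5]
tool delta [11.6 47.6 40.3] tilt fix wx,wy -0.0053 0.0285 yaw -76.79
```

View pics/w13.png

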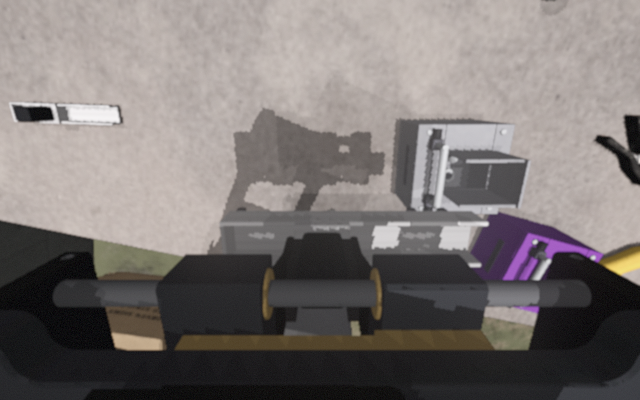

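View pics/side13.png

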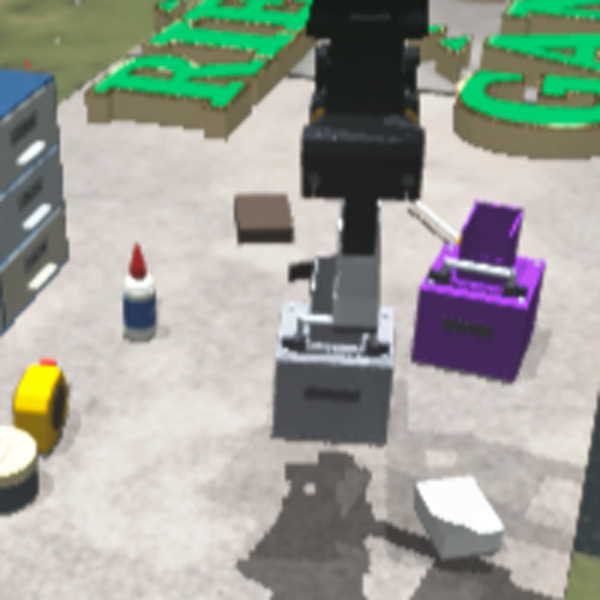

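The chute's tail is visibly empty. I'll set it down near its old place, then check the hopper with a clear view.

Emit:
carry_out:
  grip: [-1,-1,-1,-1,-1,-1,-1,-1,-1,-1]
  slide:
    - [5,-10,0]
    - [9,-22,10]
    - [10,-27,20]
    - [10,-27,25]
    - [9,-22,25]
    - [6,-16,25]
    - [3,-10,20]
    - [0,0,20]
    - [0,0,10]
    - [0,0,0]
  twist:
    - [0,0.015,0]
    - [-0.005,0.014,0]
    - [0,0,0]
    - [0,0,0]
    - [0,0,0]
    - [0,0,0]
    - [0,0,0]
    - [0,0,0]
    - [0,0,0]
    - [0,0,0]

```text
time_s: 20.4
position: [0.5022, 0.1756, 0.0964]
tcp_rot: [[0.976, 0.215, 0.019], [0.215, -0.977, 0.001], [0.019, 0.003, -1.0]]
force: [0.9, -0.1, -0.4]
opening: 0.273
```

```bash
cat > pl.py <<'E'
from st import *
d=np.array([.487,.175,.0435])-s["position"];q=R.T@[0,0,-1]
print("tool delta",(R.T@d*1000).round(1),"tilt fix wx,wy",(-q[1]).round(4),q[0].round(4))
E
python3 pl.py
```

```text
pos [0.5022 0.1756 0.0964] F [ 0.88 -0.06 -0.37] M [-0.01   0.043  0.021] open 0.273 t 20.4
[[0.9764, 0.2153, 0.0189], [0.2153, -0.9765, 0.0011], [0.0187, 0.003, -0.9998]] q [ 7.300e+00  3.370e+01  1.025e+02 -1.000e-01  4.270e+01  8.490e+01]
tool delta [-16.   -2.9  52.6] tilt fix wx,wy 0.003 -0.0187
```

Emit:
carry_out:
  grip: [-1,-1,-1,-1,-1]
  slide:
    - [-5,0,15]
    - [0,0,15]
    - [0,0,8]
    - [0,0,4]
    - [0,0,0]
  twist:
    - [0.003,-0.018,0]
    - [0,0,0]
    - [0,0,0]
    - [0,0,0]
    - [0,0,0]

```text
time_s: 20.9
position: [0.5004, 0.1731, 0.0541]
tcp_rot: [[0.977, 0.212, 0.004], [0.212, -0.977, 0.001], [0.005, -0.0, -1.0]]
force: [0.0, 0.3, -1.4]
opening: 0.272
```

```bash
python3 pl.py
```

```text
pos [0.5004 0.1731 0.0541] F [ 0.05  0.3  -1.37] M [ 0.017 -0.036  0.009] open 0.272 t 20.9
[[0.9773, 0.2117, 0.0044], [0.2117, -0.9773, 0.0011], [0.0046, -0.0001, -1.0]] q [  7.   38.  103.5   0.   38.2  84.7]
tool delta [-12.8  -4.7  10.5] tilt fix wx,wy -0.0001 -0.0046
```

Emit:
carry_out:
  grip: [-1,-1,-1,-1,-1,-1]
  slide:
    - [0,0,3]
    - [0,0,3]
    - [0,0,2]
    - [0,0,1.5]
    - [0,0,1]
    - [0,0,0]
  twist:
    - [0,-0.004,0]
    - [0,0,0]
    - [0,0,0]
    - [0,0,0]
    - [0,0,0]
    - [0,0,0]

```text
time_s: 21.5
position: [0.5018, 0.1732, 0.0444]
tcp_rot: [[0.977, 0.212, 0.004], [0.212, -0.977, 0.001], [0.004, 0.0, -1.0]]
force: [0.4, -0.2, -1.0]
opening: 0.275
```

```bash
python3 pl.py
```

```text
pos [0.5018 0.1732 0.0444] F [ 0.36 -0.16 -0.97] M [-0.026 -0.003 -0.018] open 0.275 t 21.5
[[0.9774, 0.2115, 0.0037], [0.2115, -0.9774, 0.0006], [0.0038, 0.0002, -1.0]] q [  7.   39.1 103.5   0.   37.1  84.7]
tool delta [-14.1  -4.9   0.9] tilt fix wx,wy 0.0002 -0.0038
```

Emit:
carry_out:
  grip: [-1,-1,-1]
  slide:
    - [0,0,1]
    - [0,0,0.8]
    - [0,0,0]
  twist:
    - [0,-0.004,0]
    - [0,0,0]
    - [0,0,0]

```text
time_s: 21.8
position: [0.502, 0.1733, 0.0429]
tcp_rot: [[0.977, 0.212, 0.0], [0.212, -0.977, -0.0], [0.0, 0.0, -1.0]]
force: [-0.1, -0.4, -1.4]
opening: 0.272
```

```bash
python3 pl.py
```

```text
pos [0.502  0.1733 0.0429] F [-0.07 -0.37 -1.36] M [-0.048 -0.02  -0.005] open 0.272 t 21.8
[[0.9773, 0.2117, 0.0002], [0.2117, -0.9773, -0.0002], [0.0001, 0.0002, -1.0]] q [  7.   39.3 103.4  -0.   37.3  84.8]
tool delta [-14.3  -4.8  -0.6] tilt fix wx,wy 0.0002 -0.0001
```

Emit:
carry_out:
  grip: [-1,-1,-1]
  slide:
    - [0,0,0.6]
    - [0,0,0.6]
    - [0,0,0]
  twist:
    - [0,0,0]
    - [0,0,0]
    - [0,0,0]

```text
time_s: 22.1
position: [0.5022, 0.1733, 0.043]
tcp_rot: [[0.977, 0.212, 0.001], [0.212, -0.977, -0.0], [0.001, 0.0, -1.0]]
force: [0.2, 0.6, -1.8]
opening: 0.271
```

The chute is on the bench (z stalls at 0.043, the height it was grasped at). Releasing.

Emit:
carry_out:
  grip: [-0.3,-0.1,0.2,0.5,1,1,1,1,1,1]
  slide:
    - [0,0,0]
    - [0,0,0]
    - [0,0,0]
    - [0,0,0]
    - [0,0,0]
    - [0,0,0]
    - [0,0,0]
    - [0,0,0]
    - [0,0,0]
    - [0,0,0]
  twist:
    - [0,0,0]
    - [0,0,0]
    - [0,0,0]
    - [0,0,0]
    - [0,0,0]
    - [0,0,0]
    - [0,0,0]
    - [0,0,0]
    - [0,0,0]
    - [0,0,0]

```text
time_s: 23.1
position: [0.5026, 0.1734, 0.0428]
tcp_rot: [[0.977, 0.212, 0.002], [0.212, -0.977, -0.0], [0.002, 0.0, -1.0]]
force: [-1.0, -0.1, 0.8]
opening: 0.99
```

Emit:
carry_out:
  grip: [1,1,1,1,1,1,1,1,1,1,1]
  slide:
    - [0,0,-3]
    - [0,0,-10]
    - [0,0,-20]
    - [0,0,-30]
    - [0,0,-40]
    - [0,0,-40]
    - [0,0,-40]
    - [-20,10,-30]
    - [-20,30,-20]
    - [-10,30,0]
    - [0,0,0]
  twist:
    - [0,0,0]
    - [0,0,0]
    - [0,0,0]
    - [0,0,0]
    - [0,0,0]
    - [0,0,0]
    - [0,0,0]
    - [0,0,0]
    - [0,0,0]
    - [0,0,0]
    - [0,0,0]

```text
time_s: 24.2
position: [0.4671, 0.0929, 0.2931]
tcp_rot: [[0.977, 0.215, 0.01], [0.215, -0.977, -0.001], [0.009, 0.004, -1.0]]
force: [-0.4, 0.4, -0.1]
opening: 1.004
```

```bash
python3 st.py
python3 - <<'E'
from h import *
from rig import bot
c=wcap(bot);pickle.dump(c,open("w14.pkl","wb"));cv2.imwrite("pics/w14.png",c["color"][:,:,::-1])
P=cloud(c);x,y,z=P[...,0],P[...,1],P[...,2]
m=(x>.4)&(x<.6)&(y>.05)&(y<.30)
k=m&(z>.025)&(z<.0345);k[230:]=0
print("walls",cv2.minAreaRect((P[k][:,:2]*1000).astype(np.float32)))
q=P[k];A=np.c_[q[:,:2],np.ones(len(q))];print("wall plane",np.linalg.lstsq(A,q[:,2],rcond=None)[0],np.median(q[:,2]))
E
```

```text
pos [0.4671 0.0929 0.2931] F [-0.36  0.39 -0.09] M [ 0.014 -0.027  0.032] open 1.004 t 24.2
[[0.9765, 0.2152, 0.0099], [0.2152, -0.9766, -0.0015], [0.0093, 0.0035, -1.0]] q [-2.2 13.4 97.8 -0.1 68.3 75.4]
walls ((505.4179382324219, 154.55043029785156), (31.562929153442383, 169.62840270996094), 12.189950942993164)
wall plane [ 0.0058517  -0.01039557  0.02968722] 0.031432097944090076
```

View pics/w14.png

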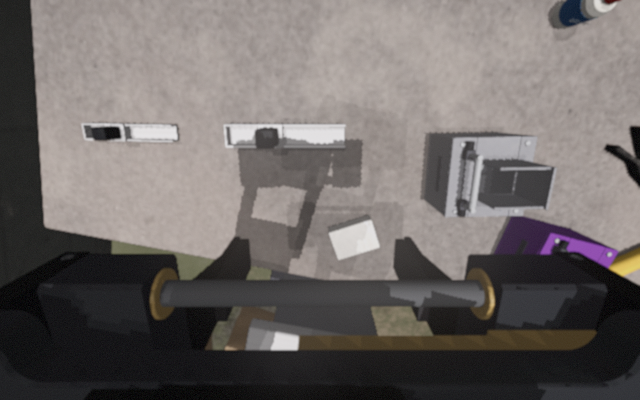

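The chute stands flat and empty at (0.505, 0.155): walls at z 31 mm, slope under 0.012. Now I'll look into the hopper from above.

Emit:
carry_out:
  grip: [1,1,1,1,1,1,1]
  slide:
    - [-8,20,0]
    - [-10,38,0]
    - [-10,42,0]
    - [-10,42,0]
    - [-10,38,0]
    - [-5,20,0]
    - [0,0,0]
  twist:
    - [0,0,0]
    - [0,0,0]
    - [0,0,0]
    - [0,0,0]
    - [0,0,0]
    - [0,0,0]
    - [0,0,0]

```text
time_s: 24.95
position: [0.4603, -0.1137, 0.2934]
tcp_rot: [[0.975, 0.223, 0.013], [0.223, -0.975, 0.005], [0.014, -0.002, -1.0]]
force: [0.9, 0.2, -1.0]
opening: 1.001
```

```bash
python3 st.py
python3 - <<'E'
from h import *
from rig import bot
c=wcap(bot);pickle.dump(c,open("w15.pkl","wb"));cv2.imwrite("pics/w15.png",c["color"][:,:,::-1])
E
```

```text
pos [ 0.4603 -0.1137  0.2934] F [ 0.89  0.23 -1.02] M [-0.006 -0.025  0.008] open 1.001 t 24.95
[[0.9748, 0.2226, 0.0131], [0.2225, -0.9749, 0.0046], [0.0138, -0.0016, -0.9999]] q [-27.8  13.1  98.1   0.6  68.3  49.1]
```

View pics/w15.png

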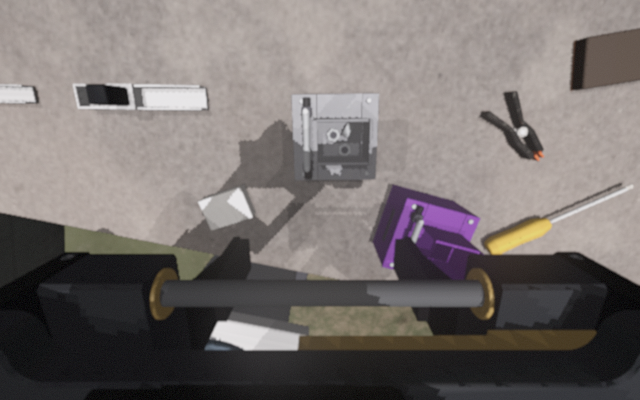

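Run:
```python
from h import *
c=pickle.load(open("w15.pkl","rb"))
a=c["color"][85:190,285:390,::-1];a=cv2.convertScaleAbs(a,alpha=1.6);cv2.imwrite("pics/w15c.png",cv2.resize(a,None,fx=5.5,fy=5.5,interpolation=2))
a=c["color"][75:120,65:220,::-1];cv2.imwrite("pics/w15d.png",cv2.resize(a,None,fx=5,fy=5,interpolation=2))
h=np.array([.5147,-.1173])
for u,v in((332,135),(328,132),(344,151),(340,147),(347,128),(350,140)):
    p=dep(c,u,v);print(u,v,p.round(4),np.linalg.norm(p[:2]-h).round(3))
```

```text
332 135 [ 0.5144 -0.1158  0.0162] 0.002
328 132 [ 0.5171 -0.1092  0.0137] 0.008
344 151 [ 0.4957 -0.1386  0.0146] 0.029
340 147 [ 0.5001 -0.1314  0.0147] 0.02
347 128 [ 0.529  -0.134   0.0227] 0.022
350 140 [ 0.5127 -0.1443  0.0051] 0.027
```

View pics/w15c.png

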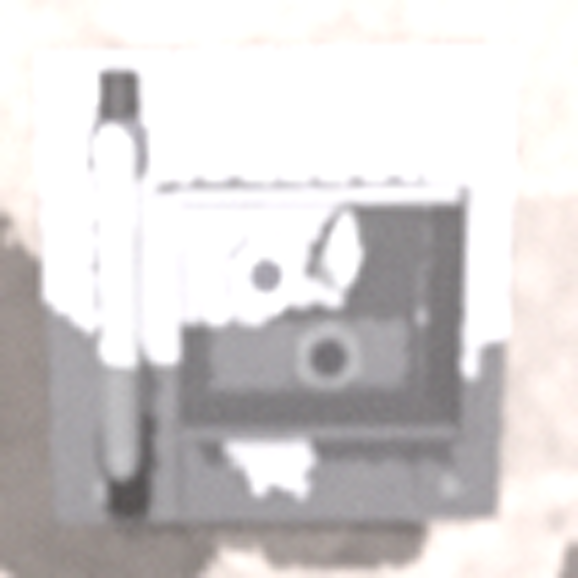

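View pics/w15d.png

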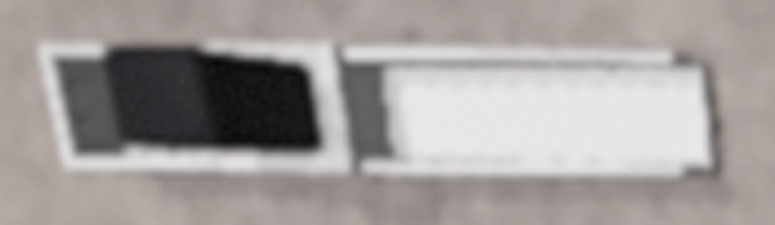

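All three nuts are in the hopper, in crop pixels: two flat at (265,275) and (328,355), one on its edge at (338,255), all at z ≤ 0.023. The chute is empty and flat. Handing in.

```bash
python3 -c "
from rig import bot
print(bot.hand_in())"
```

```text
the job is handed in; nothing more can be done
None
```

I fed all three nuts into the grey hopper and put the empty chute back on the bench. The job was handed in at about 25 s of the 67 s allowed, and the interface reported no verdict.

- **Pick and seat:** I gripped the larger chute by its post, carried it level to the hopper, and felt the bar at about z 0.119. The notch rested on it at roughly 6–7 N.
- **Tip:** I tipped the chute about the bar to 0.60 rad. The highest load I read on the bar was about 10 N, though I only read it at the end of each move. The notch crept about 2.7 mm towards the nose, which is within its gap, and pulling it back did not work.
- **Last checks:**
  - All three nuts are on the hopper floor: two flat and one on its edge, at z 0.023 or lower and within 30 mm of the hopper's centre.
  - The chute is empty and flat at (0.505, 0.155), with its wall tops at z 31 mm as they should be. It is about 0.27 m from the hopper, and the fingers are clear of it.
  - I saw no bystander disturbed, but I did not measure their positions.
- **Not fully confirmed:** While the chute was still tipped, only one nut was in view; the other two were hidden. I confirmed all three only after lifting off, so step 4 rests on the 1.7 s or so I held it tipped past 0.55 rad with the notch bearing on the bar.

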